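# Fit the adjustable wrench and tighten the rover's wheel nut

## Task

The adjustable wrench has been slipped over the rover's wheel nut with its jaws still too wide. Roll its worm until the jaws just fit the nut with no play left, then swing the handle clockwise (seen from above) until the nut comes up firm against its seat, and leave the wrench sitting on the nut. Use a light hand, never more than about 25 N on the wrench, touch neither the sliding jaw nor the nut directly, and leave the other things on the bench where they are.

Things in the scene. Friction and masses are not known exactly. Their poses are not given: they have to be found in the camera images.
- wheel: Black-tyred rover wheel, 170 mm across, lying flat, axle up, on a bench stand that does not move; origin on the axle at bench height, z up. Metal hub face (38 mm across) 103 mm above the bench, the tyre's flat upper edge (65 to 85 mm from the axle) 105 mm above it, a sunk dish between them.
- nut_top (a point): Orange hexagonal wheel nut on the hub face, 24 mm across the flats, 27.7 mm across the corners, 13 mm high. The point is the middle of its top face, on the upright axle, 116 mm above the bench.
- nut (a joint): angle of the nut (rad), growing clockwise seen from above; 0 is home, firm against its seat, where it stops hard; it starts 0.5 to 0.7 rad short of that and drags evenly (about 0.35 N m) on the way.
- mouth (a point): Adjustable wrench, steel, 190 mm long, 0.37 kg, lying flat and loose on the hub face and the tyre's edge with its jaws round the nut. The point is where the nut's axis passes when the nut lies against the fixed jaw, half-way up the 15 mm thick jaws. Wrench axes: x points out of the jaws' open mouth, y from the fixed jaw towards the sliding jaw, z up.
- worm_top (a point): The worm: a knurled steel roll, 20 mm in diameter, 18 mm long, in the wrench's head behind the jaws, its axle along the wrench's y. The point is the middle of the roll's top line: from the mouth point 34 mm along -x, 8 mm along -y, 10 mm up. The roll stands 2.5 mm above the jaws' top and 3 mm above the head's flat top, so a fingertip can stroke it from above. Axes as the wrench's.
- worm_mid (a point): centre of the same roll, 10 mm below worm_top. Stroking the roll's top towards the mouth (wrench +x) closes the jaws, the other way opens them: 3.5 mm of jaw to a full turn (63 mm of stroke). It drags about 6 N on the fingertip, so touch down slowly and press with about 8 to 15 N; when the jaws are tight on the nut the fingertip only skids.
- fixed_face (a point): middle of the fixed jaw's gripping face, at its top edge; axes as the wrench's.
- jaw_face (a point): middle of the sliding jaw's gripping face, at its top edge; the gap between the jaws is its distance from fixed_face along the wrench's y: 26 to 28.5 mm at the start, 24 mm when they fit the nut. The jaw moves only by the worm.
- handle (a point): point on the middle line of the handle, half-way up (handle 11 mm thick, 21 mm wide, level), 37 mm short of its round end, outside the tyre with free air below and beside it. From the mouth point it lies at wrench x -0.129, y +0.030; the handle runs outward at 157.5 degrees counter-clockwise from wrench x. Axes as the wrench's.
- handle_end (a point): middle of the handle's round end (26 mm across, 11 mm thick), 24 mm farther out than handle. Pushing the handle to the sliding jaw's side, clockwise about the nut, tightens; the nut drags with about 2 N here and then stops hard. Pushing on with more than about 9 N with the nut home forces the jaws apart again.
- sensor_mid (a point): white and grey sensor block, 64 x 32 x 28 mm, bystander; its centre.
- spare_mid (a point): small spare wheel lying flat, 70 mm across, 28 mm high, bystander; its centre.
- brick_mid (a point): white controller brick, 72 x 47 x 30 mm, bystander; its centre.
- driver_grip (a point): orange screwdriver lying on the bench, 190 mm long, bystander; middle of its handle.
Mind the look-alikes: they are no part of the job. Leave any black, blue or brown look-alike of the part that bears mouth alone.

How it is judged (in metres and radians):
On the way, in this order (a step that is already met when the one before it is completed fails the run):
1. the jaws fit the nut: gap under 25 mm (less than 1 mm of play), wrench on the nut, nut not yet turned (still more than 0.4 rad short of home) (y of jaw_face in the frame of fixed_face below 0.025 m and value of joint nut below -0.4 rad and horizontal distance between mouth and nut_top below 0.006 m), for 0.3 s.
2. the nut is turned home (within 0.06 rad) by the wrench (value of joint nut above -0.06 rad), for 0.1 s.
At the end, for the whole second after the job is handed in: The nut is home (within 0.07 rad of its stop), the jaws still fit it (gap under 25.5 mm), and the wrench lies flat on the hub round the nut (mouth point within 6 mm of the axle, below the nut's top), let go (value of joint nut above -0.07 rad and y of jaw_face in the frame of fixed_face below 0.0255 m and horizontal distance between mouth and nut_top below 0.006 m and z of mouth in the frame of nut_top below 0 m and angle between mouth's own z axis and vertical below 0.08 rad); the robot touches nothing.
It fails at once if more than 25 N on the wrench (contact force between any of the fingers, the arm and wrench above 25 N).
It fails at once if the sliding jaw pushed directly (over 5 N) (contact force between the fingers and jaw above 5 N).
It fails at once if the nut pushed directly (over 5 N) (contact force between the fingers and nut above 5 N).
It fails at once if a bystander moved by more than 20 mm (distance of any of sensor_mid, spare_mid, brick_mid, driver_grip from where it was at the start of the episode above 0.02 m).
It also fails if it takes over 72 s, if anything falls off the work surface, if the arm or the gripper's body presses on something with over 40 N, if the wrist force passes 120 N, or if a joint passes its speed limit or range.

## Robot

A 7-joint arm with a two-finger parallel gripper is mounted at the origin on the work surface. World frame = base frame: x ahead of the robot, y to its left, z up, the work surface at z = 0. Lengths are in m, angles in degrees, forces in N, time in s.
With the tool pointing down it reaches from about 0.425 to 0.875 m from the base axis. Payload 4.7 kg.
Tool frame: the origin (TCP) lies on the mounting face of the last link; the fingertips stand 182 mm ahead of it and the grasp point (between the pads) lies 164 mm ahead of it; z points along the fingers, y is the line along which they close (so a half turn about z gives the same grasp; the last joint's range is limited). The gripper opens to 87 mm and grips with 3 to 60 N. Pads are 19 mm wide; open, the fingers measure 117 mm over their backs; the gripper's body (75 mm by 190 mm) begins 51 mm behind the grasp point.
Start: joints at [-67.145, 18.392, -4.016, 83.108, 1.295, 78.541, -3.26], TCP at [0.244, 0.602, 0.405] pointing down, gripper open.
Joint ranges: [-163.93, 163.93], [-17.29, 119.83], [-79.2, 71.16], [3.27, 140.29], [-89.18, 269.18], [5.43, 117.66], [-154.24, 154.24]. Speed limits (degrees/s): [147.25, 147.25, 180, 180, 180, 180, 180].

## Interface

Orientations are given as [roll, pitch, yaw] about the fixed x, y, z axes, in that order (R = Rz(yaw) Ry(pitch) Rx(roll)).
In Python, from cell import env gives the robot as it stands.
- The arm moves only by the tool servo_tool, never from a script. Its argument "plan" is a list of rows, each an object with "xyz": the shift along the tool's x, y, z in cm, a list of three; "twist": the turn, a rotation vector about the tool's x, y, z in degrees, a list of three; "jaw": the closure, from 0 (fully open) to 1 (shut). In form: [{"xyz": [x, y, z], "twist": [wx, wy, wz], "jaw": jaw}, ...]. A call has 1 to 10 rows; each row is the pose to reach, as a shift and turn from the pose commanded when the call began, along the tool's axes at that moment; what a row does not reach only later rows make up. A row lasts 1/12 s, in which the tool goes at most 41.7 mm and 7.16 degrees, less where a joint would pass 70% of its speed; a pose out of reach is approached as far as the arm can. A call with a gripper value outside its range is refused whole. The fingers move at their own pace and stop on an object; "newtons" is the grip in N (left out, the last holds). Time passes only in rows, so rows that repeat a pose let the fingers close. It gives the time, the measured TCP pose, the force, the opening and the grip force at its end, in the units of the state.
- env.get_obs(): the state, without advancing time (a new reading comes with each control period).
- env.read_camera(name): name is "scene" or "top"; returns a dict with "img" (420x560x3 uint8, red, green, blue), "camera_matrix" (3x3 intrinsics, pixels), "R" (3x3) and "t" (3): a world point X has camera coordinates R X + t. Camera axes: x right, y down, z forward; pixel columns grow to the right and rows downward; lengths in m; the calibration is good to about 2 mm. A picture is of the moment at which its call begins. There is no depth.
- env.sign_off(): hands the job in; it is judged then, once.
The state is a dict: "time_s": time; "qpos": joint angles; "joint_velocities": joint speeds; "effort": joint torques, N m; "tool_pos": TCP position; "tool_rot": TCP orientation; "force": force on the tool from outside, world axes, zero at the start; "wrist_torque": the same for the moment, N m; "grip_width": finger opening in m; "grasp_force": force on a finger pad.
Only numpy, scipy, OpenCV 4.12 (cv2) and the standard library are available. Lean on these libraries where they do the work, as an engineer would, in place of code of your own. Each camera call takes 0.05 s, during which the arm holds its last target. There are 200 camera calls.

## Working session

There is one attempt and no reset: what is moved stays moved. The work goes in short steps, Python scripts to look and compute and a tool call to move; the robot and the scene stay as the last step left them, time stands still between calls to the robot, and variables do not carry over. Pictures are saved under pics/ and viewed, at most 10 in all, crops included, and the job is handed in when it is done.

Besides the shell and the picture viewer there is one more tool, called after "Request:" as name([rows], argument=value, ...), one row to a line, values as JSON. servo_tool: Moves the arm, as the interface text tells. Its arguments: {"type":"object","properties":{"plan":{"type":"array","items":{"type":"object","properties":{"xyz":{"type":"array","items":{"type":"number"}},"twist":{"type":"array","items":{"type":"number"}},"jaw":{"type":"number"}}}},"newtons":{"type":"number"}},"required":["plan"]}

```bash
ls; mkdir -p pics
cat > h.py <<'E'
import numpy as np, cv2
from cell import env
def cam(n):
    c=env.read_camera(n); return c
def ray(c,u,v,z):
    d=np.linalg.inv(c["camera_matrix"])@[u,v,1]; R=np.array(c["R"]); C=-R.T@c["t"]; w=R.T@d
    return C+w*(z-C[2])/w[2]
def proj(c,X):
    p=c["camera_matrix"]@(np.array(c["R"])@X+c["t"]); return p[:2]/p[2]
def save(n,im,s=1):
    cv2.imwrite("pics/"+n,cv2.resize(im[:,:,::-1],None,fx=s,fy=s,interpolation=cv2.INTER_CUBIC))
E
python3 - <<'E'
from h import *
for n in("scene","top"):
    c=cam(n); save(n+"0.png",c["img"],1.4); print(n,c["camera_matrix"],c["R"],c["t"])
print(env.get_obs())
E
```

```text
pics
scene [[433.70927015   0.         286.90919869]
 [  0.         433.70927015 211.34900456]
 [  0.           0.           1.        ]] [[-0.03053329  0.99946442 -0.01177267]
 [ 0.6855115   0.01236755 -0.72795675]
 [-0.72742127 -0.03029721 -0.68552198]] [ 0.08645545 -0.2885523   1.44074445]
top [[542.32029601   0.         279.33419282]
 [  0.         542.32029601 206.04491091]
 [  0.           0.           1.        ]] [[-0.025282   -0.99965364 -0.00730903]
 [-0.98295081  0.02619023 -0.18199388]
 [ 0.18212227  0.00258325 -0.9832725 ]] [-0.05509118  0.53045355  1.06610776]
{'time_s': 0.1, 'qpos': array([-67.14463551,  18.43368804,  -4.01576612,  83.16948204,
         1.29393133,  78.54113995,  -3.25982328]), 'joint_velocities': array([ 5.14069994e-02, -8.32193634e-02, -7.17967083e-06, -7.57822932e-02,
       -4.28060020e-02,  2.48863011e-02, -1.29751298e-01]), 'effort': array([-2.87161288e-05, -4.92570269e+01, -4.05793833e-01, -3.13399708e+01,
       -6.41425769e-02,  3.94825742e-02,  7.47298168e-05]), 'tool_pos': array([0.24394525, 0.60227688, 0.40376963]), 'tool_rot': array([-1.79900866e+02,  4.45584217e-03,  1.57954455e+02]), 'force': array([ 0.00668288, -0.84457476, -1.06042856]), 'wrist_torque': array([ 0.04141206, -0.01324811,  0.01517869]), 'grasp_force': 0.0, 'grip_width': 0.08731108320713574}
```

View pics/scene0.png

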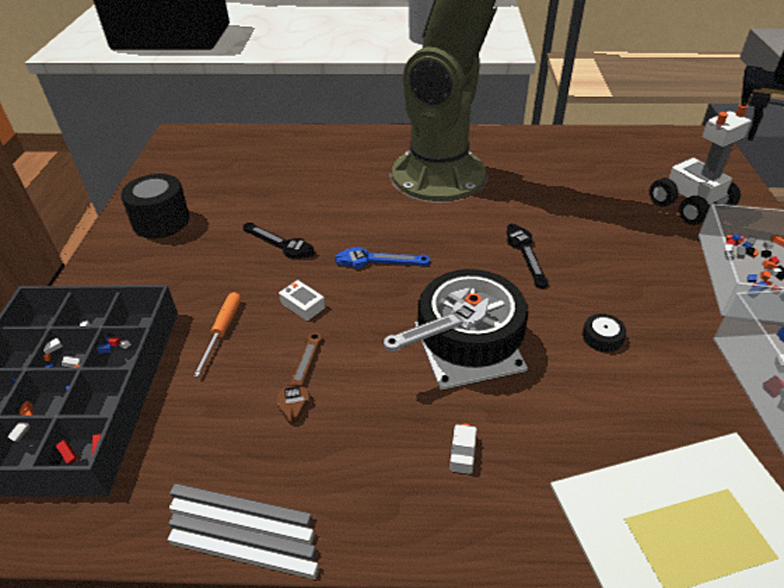

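View pics/top0.png

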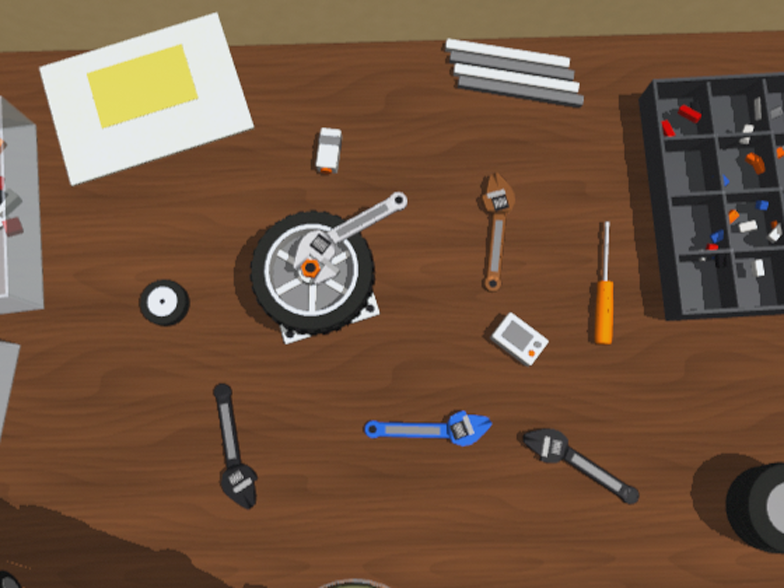

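The wrench on the wheel is the steel/silver one (top view, nut at about (310,268), handle end (399,200)). The look-alikes are brown (497,230), blue (430,430) and two black ones (235,450) and (580,465), all lying on the bench. I'll confirm in a crop and measure.

Run:
```python
from h import *
c=cam("top"); s=cam("scene")
a=cv2.resize(c["img"][125:245,170:300],None,fx=4.5,fy=4.5,interpolation=cv2.INTER_CUBIC)
save("crop1.png",a)
for n,k,(y0,y1,x0,x1) in(("top",c,(160,220,190,260)),("scene",s,(195,230,310,370))):
    hsv=cv2.cvtColor(k["img"],cv2.COLOR_RGB2HSV)
    m=cv2.inRange(hsv,(3,150,120),(20,255,255)); z=np.zeros_like(m); z[y0:y1,x0:x1]=m[y0:y1,x0:x1]
    v,u=np.nonzero(z); print(n,len(u),(u.min()+u.max())/2,(v.min()+v.max())/2,u.min(),u.max(),v.min(),v.max(),ray(k,(u.min()+u.max())/2,(v.min()+v.max())/2,.116))
    # wrench silver: 
g=c["img"]; print(ray(c,399/1.4,200/1.4,.116),ray(c,320/1.4,243/1.4,.1205))
print(ray(s,391/1.4,341/1.4,.116),ray(s,465/1.4,314/1.4,.1205))
```

```text
top 95 237.0 181.0 215 259 165 197 [0.56809062 0.01209956 0.116     ]
scene 48 337.5 213.0 332 343 209 217 [0.54865822 0.04375933 0.116     ]
[ 0.64265373 -0.08338237  0.116     ] [0.58227947 0.02794988 0.1205    ]
[ 0.64270426 -0.0812618   0.116     ] [0.58877316 0.02984093 0.1205    ]
```

View pics/crop1.png

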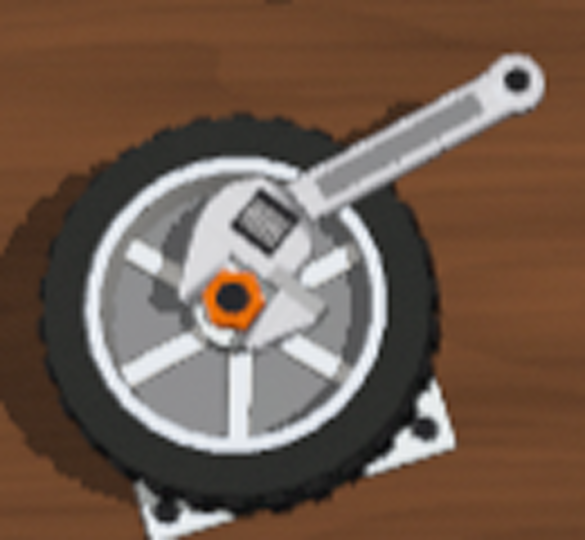

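The crop confirms it: the steel wrench sits on the orange nut at crop (234,299). The worm slot is at (265,221), the handle-end hole at (516,80), and the sliding jaw is on the lower right.

```bash
cat >> h.py <<'E'
from scipy.spatial.transform import Rotation as Ro
def rel(X,yaw,o=None):
    "shift (cm) and twist (deg) in tool axes to TCP X, pointing down with yaw"
    o=o or env.get_obs(); R=Ro.from_euler("xyz",o["tool_rot"],degrees=True)
    d=R.inv().apply(np.array(X)-o["tool_pos"])*100
    t=(R.inv()*Ro.from_euler("xyz",[180,0,yaw],degrees=True)).as_rotvec(degrees=True)
    return d.round(2),t.round(1)
E
python3 - <<'E'
from h import *
c=cam("top")
f=lambda u,v:((u+.5)/4.5-.5+170,(v+.5)/4.5-.5+125)
n=ray(c,*f(234,299),.116); e=ray(c,*f(516,80),.116); w=ray(c,*f(265,221),.1195)
print("nut",n,"end",e,"worm",w,"len",np.linalg.norm((e-n)[:2]))
th=np.arctan2(*(e-n)[1::-1])-np.arctan2(.0392,-.1512); print("wrench x yaw",np.degrees(th)%360)
Rz=lambda p:np.array([np.cos(th)*p[0]-np.sin(th)*p[1],np.sin(th)*p[0]+np.cos(th)*p[1]])
wp=e[:2]-Rz((-.1512,.0392)); print("mouth pred",wp,"worm pred from end",wp+Rz((-.034,-.008)))
print(rel([*(wp+Rz((-.034,-.008))),.36],np.degrees(th)-90))
s=cam("scene"); print("scene chk nut/worm/end px x1.4",[proj(s,p)*1.4 for p in (n,w,e)])
E
```

```text
nut [0.548885   0.04218358 0.116     ] end [ 0.64365199 -0.08198537  0.116     ] worm [0.58223204 0.02818867 0.1195    ] len 0.15620086530904295
wrench x yaw 141.88569400324434
mouth pred [0.54888623 0.04218197] worm pred from end [0.58057464 0.02749032]
(array([-52.78, -40.65,   4.46]), array([ -0. ,   0. , 106.1]))
scene chk nut/worm/end px x1.4 [array([471.50884716, 298.28622436]), array([463.69206577, 311.43958679]), array([390.48206893, 341.46807282])]
```

Request:
servo_tool([
  {"xyz": [-3,-2.2,0],"twist": [0,0,7],"jaw": 1},
  {"xyz": [-6,-4.5,0],"twist": [0,0,14],"jaw": 1},
  {"xyz": [-9,-7,0],"twist": [0,0,21],"jaw": 1},
  {"xyz": [-12,-9,0],"twist": [0,0,28],"jaw": 1},
  {"xyz": [-15,-11.5,0],"twist": [0,0,35],"jaw": 1},
  {"xyz": [-18,-14,0],"twist": [0,0,42],"jaw": 1},
  {"xyz": [-21,-16,0],"twist": [0,0,49],"jaw": 1},
  {"xyz": [-24,-18.5,0],"twist": [0,0,56],"jaw": 1},
  {"xyz": [-27,-21,0],"twist": [0,0,63],"jaw": 1},
  {"xyz": [-30,-23,0],"twist": [0,0,70],"jaw": 1},
], newtons=20)

```text
time_s: 1.13
tool_pos: [0.4363, 0.2742, 0.4051]
tool_rot: [180.0, -0.0, 87.6]
force: [1.0, 0.3, -0.9]
grip_width: 0.0282
grasp_force: 0.0
```

Run:
```python
from h import *
o=env.get_obs(); print(o); print(rel([.581,.0277,.34],51.9,o))
```

```text
{'time_s': 1.1333, 'qpos': array([-49.47648529,   1.671491  ,  14.72344416, 102.55265191,
        -0.44764123,  75.80944453, -37.07951927]), 'joint_velocities': array([ 23.84296882,   0.44742099,  24.29012956,  -0.43200199,
        -1.02328666,  -0.85210315, -35.04966726]), 'effort': array([ -2.40208179, -32.36655951,  -1.12922832, -30.43291926,
        -0.09227401,   0.21211926,   0.65506937]), 'tool_pos': array([0.43625126, 0.27416909, 0.40509274]), 'tool_rot': array([ 1.79988301e+02, -2.04532957e-02,  8.75699390e+01]), 'force': array([ 0.98270518,  0.33233399, -0.8980769 ]), 'wrist_torque': array([-0.08759781,  0.01480066,  0.00085869]), 'grasp_force': 0.0, 'grip_width': 0.028237382965474966}
(array([-24.01,  15.51,   6.5 ]), array([ 0. , -0. , 35.7]))
```

Request:
servo_tool([
  {"xyz": [-3,2,0],"twist": [0,0,6],"jaw": 1},
  {"xyz": [-6,4,0],"twist": [0,0,12],"jaw": 1},
  {"xyz": [-9,6,0],"twist": [0,0,18],"jaw": 1},
  {"xyz": [-12,8,1],"twist": [0,0,24],"jaw": 1},
  {"xyz": [-15,10,2],"twist": [0,0,30],"jaw": 1},
  {"xyz": [-18,12,3],"twist": [0,0,35.7],"jaw": 1},
  {"xyz": [-21,14,4],"twist": [0,0,35.7],"jaw": 1},
  {"xyz": [-23.5,16.2,5],"twist": [0,0,35.7],"jaw": 1},
  {"xyz": [-24.5,16.2,6],"twist": [0,0,35.7],"jaw": 1},
  {"xyz": [-24.5,16.2,7],"twist": [0,0,35.7],"jaw": 1},
])

```text
time_s: 1.97
tool_pos: [0.5893, 0.0221, 0.3341]
tool_rot: [179.9, 0.1, 51.9]
force: [-0.3, -1.2, -0.1]
grip_width: 0.0005
grasp_force: 0.0
```

Run:
```python
from h import *
c=cam("scene"); save("s1.png",c["img"][150:300,240:420],4)
o=env.get_obs(); print(o); print(rel([.588,.022,.31],51.9,o))
```

```text
{'time_s': 2.0167, 'qpos': array([-30.5297705 ,  14.68813788,  29.83083101,  98.51274695,
        -7.71529301,  69.08341996, -36.62625349]), 'joint_velocities': array([-2.16258132, -1.14961362, -2.9132102 ,  0.35952708, -0.51800321,
        2.93631224, -0.87073326]), 'effort': array([  2.14567646, -43.60269427,   6.48889571, -33.8060832 ,
         0.18686682,  -0.29039126,   0.08603782]), 'tool_pos': array([0.58803553, 0.02489359, 0.33177303]), 'tool_rot': array([-1.79848359e+02,  1.78888342e-01,  5.20891678e+01]), 'force': array([-1.3833305 ,  1.10142885, -1.43177467]), 'wrist_torque': array([-0.06866486,  0.23822894,  0.00310564]), 'grasp_force': 0.0, 'grip_width': 2.3989537109654526e-05}
(array([-0.22,  0.18,  2.18]), array([-0.2,  0.2,  0.2]))
```

View pics/s1.png

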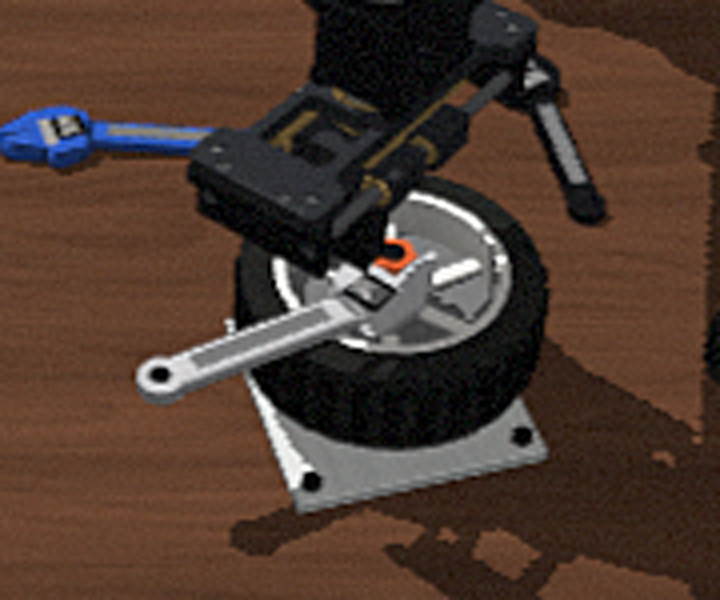

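The picture shows the closed fingertips at about (325,270) just above the worm (370,290), on the handle side. Next I'll descend to just above it.

Request:
servo_tool([
  {"xyz": [0,0,0.5],"twist": [0,0,0],"jaw": 1},
  {"xyz": [0,0,1.0],"twist": [0,0,0],"jaw": 1},
  {"xyz": [0,0,1.5],"twist": [0,0,0],"jaw": 1},
  {"xyz": [0,0,2.0],"twist": [0,0,0],"jaw": 1},
  {"xyz": [0,0,2.2],"twist": [0,0,0],"jaw": 1},
  {"xyz": [0,0,2.4],"twist": [0,0,0],"jaw": 1},
  {"xyz": [0,0,2.4],"twist": [0,0,0],"jaw": 1},
  {"xyz": [0,0,2.4],"twist": [0,0,0],"jaw": 1},
])

```text
time_s: 2.68
tool_pos: [0.5889, 0.0261, 0.3109]
tool_rot: [180.0, -0.0, 52.3]
force: [-0.1, -0.2, -0.2]
grip_width: 0.0004
grasp_force: 0.0
```

Run:
```python
from h import *
o=env.get_obs(); print(o["tool_pos"],o["tool_rot"],o["force"]); print(rel([.588,.022,.3025],51.9,o))
c=cam("scene");s=c["img"]
print((proj(c,[.588,.022,o["tool_pos"][2]-.182])-[240,150])*4,(proj(c,[.581,.0277,.1205])-[240,150])*4)
save("s2.png",s[170:260,280:400],6)
```

```text
[0.58892331 0.02614547 0.31089787] [ 1.79992457e+02 -1.32355918e-02  5.22641691e+01] [-0.13067753 -0.19459464 -0.1532469 ]
(array([-0.38,  0.18,  0.84]), array([ 0. , -0. ,  0.4]))
[354.68696461 284.76529185] [363.93316096 286.88667544]
```

View pics/s2.png

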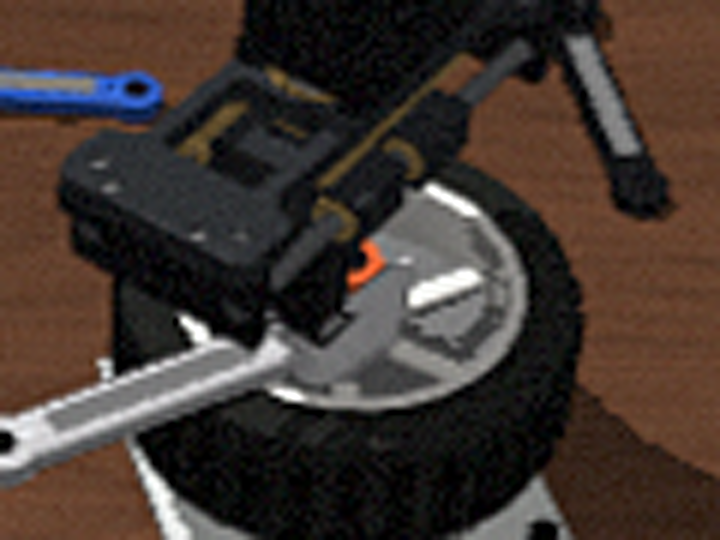

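The fingertips are at about (300,330), right over the worm. Next I'll centre them and touch down slowly.

Request:
servo_tool([
  {"xyz": [-0.2,0.1,0.2],"twist": [0,0,0.4],"jaw": 1},
  {"xyz": [-0.38,0.18,0.4],"twist": [0,0,0.4],"jaw": 1},
  {"xyz": [-0.38,0.18,0.5],"twist": [0,0,0.4],"jaw": 1},
  {"xyz": [-0.38,0.18,0.6],"twist": [0,0,0.4],"jaw": 1},
  {"xyz": [-0.38,0.18,0.65],"twist": [0,0,0.4],"jaw": 1},
  {"xyz": [-0.38,0.18,0.7],"twist": [0,0,0.4],"jaw": 1},
  {"xyz": [-0.38,0.18,0.73],"twist": [0,0,0.4],"jaw": 1},
  {"xyz": [-0.38,0.18,0.76],"twist": [0,0,0.4],"jaw": 1},
  {"xyz": [-0.38,0.18,0.78],"twist": [0,0,0.4],"jaw": 1},
  {"xyz": [-0.38,0.18,0.8],"twist": [0,0,0.4],"jaw": 1},
])

```text
time_s: 3.57
tool_pos: [0.588, 0.022, 0.3028]
tool_rot: [180.0, -0.0, 51.9]
force: [-0.0, 0.1, -0.0]
grip_width: 0.0007
grasp_force: 0.0
```

Request:
servo_tool([
  {"xyz": [0,0,0.01],"twist": [0,0,0],"jaw": 1},
  {"xyz": [0,0,0.02],"twist": [0,0,0],"jaw": 1},
  {"xyz": [0,0,0.03],"twist": [0,0,0],"jaw": 1},
  {"xyz": [0,0,0.04],"twist": [0,0,0],"jaw": 1},
])

```text
time_s: 3.9
tool_pos: [0.588, 0.022, 0.3025]
tool_rot: [180.0, -0.0, 51.9]
force: [-0.6, 0.6, 1.8]
grip_width: 0.0005
grasp_force: 0.5
```

Contact is right at the predicted height. I'll press in gently.

Request:
servo_tool([
  {"xyz": [0,0,0.01],"twist": [0,0,0],"jaw": 1},
  {"xyz": [0,0,0.02],"twist": [0,0,0],"jaw": 1},
  {"xyz": [0,0,0.03],"twist": [0,0,0],"jaw": 1},
  {"xyz": [0,0,0.03],"twist": [0,0,0],"jaw": 1},
])

```text
time_s: 4.23
tool_pos: [0.588, 0.022, 0.3024]
tool_rot: [180.0, -0.0, 51.9]
force: [-1.8, -0.4, 3.5]
grip_width: 0.0008
grasp_force: 1.4
```

Request:
servo_tool([
  {"xyz": [0,0,0.03],"twist": [0,0,0],"jaw": 1},
  {"xyz": [0,0,0.06],"twist": [0,0,0],"jaw": 1},
  {"xyz": [0,0,0.09],"twist": [0,0,0],"jaw": 1},
  {"xyz": [0,0,0.12],"twist": [0,0,0],"jaw": 1},
  {"xyz": [0,0,0.12],"twist": [0,0,0],"jaw": 1},
  {"xyz": [0,0,0.12],"twist": [0,0,0],"jaw": 1},
])

```text
time_s: 4.73
tool_pos: [0.5881, 0.0219, 0.3021]
tool_rot: [-180.0, -0.1, 51.9]
force: [-3.4, -0.1, 9.1]
grip_width: 0.0005
grasp_force: 3.8
```

Request:
servo_tool([
  {"xyz": [0,-0.1,0.02],"twist": [0,0,0],"jaw": 1},
  {"xyz": [0,-0.3,0.03],"twist": [0,0,0],"jaw": 1},
  {"xyz": [0,-0.5,0.03],"twist": [0,0,0],"jaw": 1},
  {"xyz": [0,-0.7,0.03],"twist": [0,0,0],"jaw": 1},
  {"xyz": [0,-0.9,0.03],"twist": [0,0,0],"jaw": 1},
  {"xyz": [0,-1.1,0.03],"twist": [0,0,0],"jaw": 1},
  {"xyz": [0,-1.3,0.03],"twist": [0,0,0],"jaw": 1},
  {"xyz": [0,-1.5,0.03],"twist": [0,0,0],"jaw": 1},
  {"xyz": [0,-1.7,0.03],"twist": [0,0,0],"jaw": 1},
  {"xyz": [0,-1.9,0.03],"twist": [0,0,0],"jaw": 1},
])

```text
time_s: 5.57
tool_pos: [0.5754, 0.0313, 0.303]
tool_rot: [179.5, -0.2, 51.7]
force: [5.1, -4.4, 6.3]
grip_width: 0.0002
grasp_force: 3.1
```

Run:
```python
from h import *
o=env.get_obs(); print(o["tool_pos"],o["tool_rot"],o["force"]); R=Ro.from_euler("xyz",o["tool_rot"],degrees=True); print(R.inv().apply(o["force"]))
```

```text
[0.57538508 0.03134679 0.30296115] [179.48427814  -0.20817285  51.73772801] [ 5.06463348 -4.35456905  6.33922946]
[-0.25976939  6.73008795 -6.27989252]
```

Request:
servo_tool([
  {"xyz": [0,0,-0.4],"twist": [0,0,0],"jaw": 1},
  {"xyz": [0,0,-0.8],"twist": [0,0,0],"jaw": 1},
  {"xyz": [0,1.0,-0.8],"twist": [0,0,0],"jaw": 1},
  {"xyz": [0,2.1,-0.8],"twist": [0,0,0],"jaw": 1},
  {"xyz": [0,2.1,-0.6],"twist": [0,0,0],"jaw": 1},
  {"xyz": [0,2.1,-0.45],"twist": [0,0,0],"jaw": 1},
  {"xyz": [0,2.1,-0.35],"twist": [0,0,0],"jaw": 1},
  {"xyz": [0,2.1,-0.27],"twist": [0,0,0],"jaw": 1},
  {"xyz": [0,2.1,-0.22],"twist": [0,0,0],"jaw": 1},
  {"xyz": [0,2.1,-0.18],"twist": [0,0,0],"jaw": 1},
])

```text
time_s: 6.4
tool_pos: [0.5894, 0.021, 0.3022]
tool_rot: [-180.0, 0.0, 51.9]
force: [-0.3, -0.0, -0.3]
grip_width: 0.0003
grasp_force: 0.0
```

Request:
servo_tool([
  {"xyz": [0,0,0.04],"twist": [0,0,0],"jaw": 1},
  {"xyz": [0,0,0.08],"twist": [0,0,0],"jaw": 1},
  {"xyz": [0,0,0.11],"twist": [0,0,0],"jaw": 1},
  {"xyz": [0,0,0.14],"twist": [0,0,0],"jaw": 1},
  {"xyz": [0,0,0.17],"twist": [0,0,0],"jaw": 1},
  {"xyz": [0,0,0.19],"twist": [0,0,0],"jaw": 1},
  {"xyz": [0,0,0.19],"twist": [0,0,0],"jaw": 1},
])

```text
time_s: 6.98
tool_pos: [0.5896, 0.0207, 0.3005]
tool_rot: [-180.0, -0.0, 51.9]
force: [-0.5, -0.5, 0.6]
grip_width: 0.0001
grasp_force: 0.1
```

The tip is just behind the roll's crest. I'll lift, go 4 mm forward and touch down again.

Request:
servo_tool([
  {"xyz": [0,0,-0.3],"twist": [0,0,0],"jaw": 1},
  {"xyz": [0,0,-0.5],"twist": [0,0,0],"jaw": 1},
  {"xyz": [0,-0.4,-0.5],"twist": [0,0,0],"jaw": 1},
  {"xyz": [0,-0.4,-0.4],"twist": [0,0,0],"jaw": 1},
  {"xyz": [0,-0.4,-0.3],"twist": [0,0,0],"jaw": 1},
  {"xyz": [0,-0.4,-0.23],"twist": [0,0,0],"jaw": 1},
  {"xyz": [0,-0.4,-0.19],"twist": [0,0,0],"jaw": 1},
  {"xyz": [0,-0.4,-0.16],"twist": [0,0,0],"jaw": 1},
  {"xyz": [0,-0.4,-0.13],"twist": [0,0,0],"jaw": 1},
  {"xyz": [0,-0.4,-0.1],"twist": [0,0,0],"jaw": 1},
])

```text
time_s: 7.82
tool_pos: [0.5864, 0.0232, 0.3022]
tool_rot: [-180.0, -0.0, 51.9]
force: [-3.2, 0.5, 7.9]
grip_width: 0.0005
grasp_force: 3.1
```

Request:
servo_tool([
  {"xyz": [0,0,0.03],"twist": [0,0,0],"jaw": 1},
  {"xyz": [0,-0.2,0.06],"twist": [0,0,0],"jaw": 1},
  {"xyz": [0,-0.4,0.06],"twist": [0,0,0],"jaw": 1},
  {"xyz": [0,-0.6,0.06],"twist": [0,0,0],"jaw": 1},
  {"xyz": [0,-0.8,0.06],"twist": [0,0,0],"jaw": 1},
  {"xyz": [0,-1.0,0.07],"twist": [0,0,0],"jaw": 1},
  {"xyz": [0,-1.2,0.08],"twist": [0,0,0],"jaw": 1},
  {"xyz": [0,-1.4,0.08],"twist": [0,0,0],"jaw": 1},
  {"xyz": [0,-1.6,0.08],"twist": [0,0,0],"jaw": 1},
  {"xyz": [0,-1.8,0.08],"twist": [0,0,0],"jaw": 1},
])

```text
time_s: 8.65
tool_pos: [0.5745, 0.032, 0.303]
tool_rot: [179.5, -0.2, 51.7]
force: [5.1, -4.3, 5.8]
grip_width: 0.0002
grasp_force: 2.9
```

Request:
servo_tool([
  {"xyz": [0,0,-0.5],"twist": [0,0,0],"jaw": 1},
  {"xyz": [0,0,-0.8],"twist": [0,0,0],"jaw": 1},
  {"xyz": [0,1.0,-0.8],"twist": [0,0,0],"jaw": 1},
  {"xyz": [0,1.9,-0.7],"twist": [0,0,0],"jaw": 1},
  {"xyz": [0,1.9,-0.5],"twist": [0,0,0],"jaw": 1},
  {"xyz": [0,1.9,-0.4],"twist": [0,0,0],"jaw": 1},
  {"xyz": [0,1.9,-0.33],"twist": [0,0,0],"jaw": 1},
  {"xyz": [0,1.9,-0.28],"twist": [0,0,0],"jaw": 1},
  {"xyz": [0,1.9,-0.24],"twist": [0,0,0],"jaw": 1},
  {"xyz": [0,1.9,-0.2],"twist": [0,0,0],"jaw": 1},
])

```text
time_s: 9.48
tool_pos: [0.5871, 0.0228, 0.3026]
tool_rot: [-180.0, -0.0, 51.9]
force: [0.3, -0.3, 0.9]
grip_width: 0.0002
grasp_force: 0.0
```

Request:
servo_tool([
  {"xyz": [0,0,0.04],"twist": [0,0,0],"jaw": 1},
  {"xyz": [0,0,0.07],"twist": [0,0,0],"jaw": 1},
  {"xyz": [0,0,0.07],"twist": [0,0,0],"jaw": 1},
])

```text
time_s: 9.73
tool_pos: [0.5871, 0.0227, 0.3022]
tool_rot: [-180.0, -0.0, 51.9]
force: [0.4, -0.1, 0.5]
grip_width: 0.0004
grasp_force: 0.2
```

Request:
servo_tool([
  {"xyz": [0,0,-0.2],"twist": [0,0,0],"jaw": 1},
  {"xyz": [0,-0.35,-0.2],"twist": [0,0,0],"jaw": 1},
  {"xyz": [0,-0.35,-0.15],"twist": [0,0,0],"jaw": 1},
  {"xyz": [0,-0.35,-0.1],"twist": [0,0,0],"jaw": 1},
  {"xyz": [0,-0.35,-0.06],"twist": [0,0,0],"jaw": 1},
  {"xyz": [0,-0.35,-0.03],"twist": [0,0,0],"jaw": 1},
  {"xyz": [0,-0.35,0],"twist": [0,0,0],"jaw": 1},
  {"xyz": [0,-0.35,0.03],"twist": [0,0,0],"jaw": 1},
  {"xyz": [0,-0.35,0.05],"twist": [0,0,0],"jaw": 1},
])

```text
time_s: 10.48
tool_pos: [0.5845, 0.0249, 0.3023]
tool_rot: [-180.0, -0.0, 51.9]
force: [-1.3, 0.5, 7.0]
grip_width: 0.0003
grasp_force: 3.0
```

Request:
servo_tool([
  {"xyz": [0,0,0.04],"twist": [0,0,0],"jaw": 1},
  {"xyz": [0,-0.2,0.07],"twist": [0,0,0],"jaw": 1},
  {"xyz": [0,-0.4,0.08],"twist": [0,0,0],"jaw": 1},
  {"xyz": [0,-0.6,0.08],"twist": [0,0,0],"jaw": 1},
  {"xyz": [0,-0.8,0.08],"twist": [0,0,0],"jaw": 1},
  {"xyz": [0,-1.0,0.08],"twist": [0,0,0],"jaw": 1},
  {"xyz": [0,-1.2,0.08],"twist": [0,0,0],"jaw": 1},
  {"xyz": [0,-1.4,0.08],"twist": [0,0,0],"jaw": 1},
  {"xyz": [0,-1.6,0.08],"twist": [0,0,0],"jaw": 1},
  {"xyz": [0,-1.8,0.08],"twist": [0,0,0],"jaw": 1},
])

```text
time_s: 11.32
tool_pos: [0.5726, 0.0336, 0.3029]
tool_rot: [179.5, -0.2, 51.7]
force: [4.7, -3.6, 3.6]
grip_width: 0.0003
grasp_force: 2.3
```

Request:
servo_tool([
  {"xyz": [0,0,-0.5],"twist": [0,0,0],"jaw": 1},
  {"xyz": [0,0.3,-0.7],"twist": [0,0,0],"jaw": 1},
  {"xyz": [0,1.7,-0.6],"twist": [0,0,0],"jaw": 1},
  {"xyz": [0,1.7,-0.45],"twist": [0,0,0],"jaw": 1},
  {"xyz": [0,1.7,-0.33],"twist": [0,0,0],"jaw": 1},
  {"xyz": [0,1.7,-0.26],"twist": [0,0,0],"jaw": 1},
  {"xyz": [0,1.7,-0.21],"twist": [0,0,0],"jaw": 1},
  {"xyz": [0,1.7,-0.17],"twist": [0,0,0],"jaw": 1},
  {"xyz": [0,1.7,-0.13],"twist": [0,0,0],"jaw": 1},
  {"xyz": [0,1.7,-0.09],"twist": [0,0,0],"jaw": 1},
])

```text
time_s: 12.15
tool_pos: [0.5834, 0.0252, 0.3024]
tool_rot: [-180.0, 0.0, 51.9]
force: [-2.2, -1.5, 8.7]
grip_width: 0.0003
grasp_force: 4.2
```

Request:
servo_tool([
  {"xyz": [0,0,0.03],"twist": [0,0,0],"jaw": 1},
  {"xyz": [0,0,0.03],"twist": [0,0,0],"jaw": 1},
])

```text
time_s: 12.32
tool_pos: [0.5834, 0.0252, 0.3024]
tool_rot: [-180.0, -0.0, 51.9]
force: [-3.6, -1.3, 7.9]
grip_width: 0.0005
grasp_force: 4.0
```

Request:
servo_tool([
  {"xyz": [0,-0.1,0.04],"twist": [0,0,0],"jaw": 1},
  {"xyz": [0,-0.3,0.06],"twist": [0,0,0],"jaw": 1},
  {"xyz": [0,-0.5,0.06],"twist": [0,0,0],"jaw": 1},
  {"xyz": [0,-0.7,0.06],"twist": [0,0,0],"jaw": 1},
  {"xyz": [0,-0.9,0.06],"twist": [0,0,0],"jaw": 1},
  {"xyz": [0,-1.1,0.06],"twist": [0,0,0],"jaw": 1},
  {"xyz": [0,-1.3,0.06],"twist": [0,0,0],"jaw": 1},
  {"xyz": [0,-1.5,0.06],"twist": [0,0,0],"jaw": 1},
  {"xyz": [0,-1.65,0.06],"twist": [0,0,0],"jaw": 1},
])

```text
time_s: 13.07
tool_pos: [0.5724, 0.0334, 0.3029]
tool_rot: [179.6, -0.1, 51.8]
force: [3.6, -6.8, 6.1]
grip_width: 0.0009
grasp_force: 2.7
```

Request:
servo_tool([
  {"xyz": [0,0,-0.5],"twist": [0,0,0],"jaw": 1},
  {"xyz": [0,0,-2],"twist": [0,0,0],"jaw": 1},
  {"xyz": [0,0,-4],"twist": [0,0,0],"jaw": 1},
  {"xyz": [-4,0,-5],"twist": [0,0,0],"jaw": 1},
  {"xyz": [-8,0,-5],"twist": [0,0,0],"jaw": 1},
  {"xyz": [-12,0,-5],"twist": [0,0,0],"jaw": 1},
  {"xyz": [-15,0,-5],"twist": [0,0,0],"jaw": 1},
  {"xyz": [-15,0,-5],"twist": [0,0,0],"jaw": 1},
  {"xyz": [-15,0,-5],"twist": [0,0,0],"jaw": 1},
])

```text
time_s: 13.82
tool_pos: [0.4769, -0.0833, 0.3507]
tool_rot: [-179.9, -0.1, 51.7]
force: [-0.3, 0.3, 0.9]
grip_width: 0.0004
grasp_force: 0.0
```

Run:
```python
from h import *
o=env.get_obs(); print(o["tool_pos"],o["force"])
c=cam("top"); save("t2.png",c["img"][125:235,195:305],5.4)
```

```text
[ 0.4769478  -0.08325609  0.35073496] [-0.34122818  0.26425912  0.87778665]
```

View pics/t2.png

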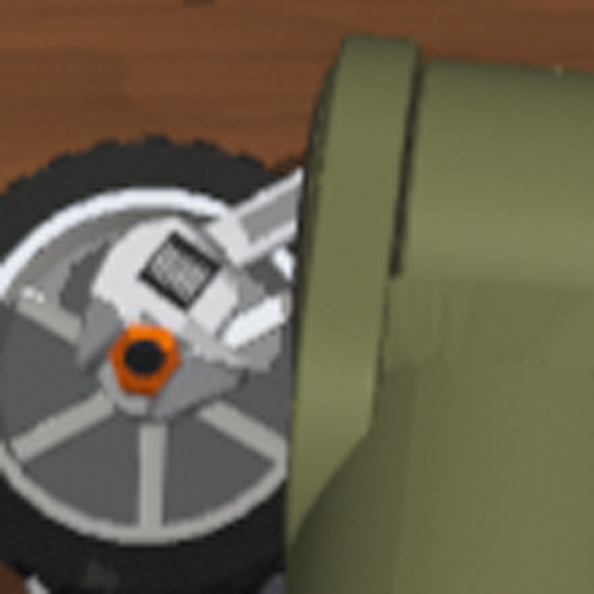

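The crop shows the jaws now close on the nut at (146,357), with the worm at (180,270). I can't resolve the last millimetre, so I'll do two more strokes (they only skid if it is already tight).

Request:
servo_tool([
  {"xyz": [4,0.4,0],"twist": [0,0,0],"jaw": 1},
  {"xyz": [8,0.8,0],"twist": [0,0,0],"jaw": 1},
  {"xyz": [12,1.2,0],"twist": [0,0,0],"jaw": 1},
  {"xyz": [15,1.6,1],"twist": [0,0,0],"jaw": 1},
  {"xyz": [15,1.6,2.5],"twist": [0,0,0],"jaw": 1},
  {"xyz": [15,1.6,3.5],"twist": [0,0,0],"jaw": 1},
  {"xyz": [15,1.6,4.1],"twist": [0,0,0],"jaw": 1},
  {"xyz": [15,1.6,4.4],"twist": [0,0,0],"jaw": 1},
  {"xyz": [15,1.6,4.6],"twist": [0,0,0],"jaw": 1},
  {"xyz": [15,1.6,4.7],"twist": [0,0,0],"jaw": 1},
])

```text
time_s: 14.7
tool_pos: [0.5831, 0.0249, 0.304]
tool_rot: [180.0, -0.0, 51.8]
force: [-0.4, -0.8, -0.0]
grip_width: 0.0005
grasp_force: 0.0
```

Request:
servo_tool([
  {"xyz": [0,0,0.04],"twist": [0,0,0],"jaw": 1},
  {"xyz": [0,0,0.07],"twist": [0,0,0],"jaw": 1},
  {"xyz": [0,0,0.1],"twist": [0,0,0],"jaw": 1},
  {"xyz": [0,0,0.13],"twist": [0,0,0],"jaw": 1},
  {"xyz": [0,0,0.16],"twist": [0,0,0],"jaw": 1},
  {"xyz": [0,0,0.19],"twist": [0,0,0],"jaw": 1},
  {"xyz": [0,0,0.22],"twist": [0,0,0],"jaw": 1},
  {"xyz": [0,0,0.24],"twist": [0,0,0],"jaw": 1},
])

```text
time_s: 15.37
tool_pos: [0.5835, 0.0255, 0.3025]
tool_rot: [180.0, -0.1, 51.8]
force: [-2.6, -0.4, 8.6]
grip_width: 0.0005
grasp_force: 3.8
```

Request:
servo_tool([
  {"xyz": [0,-0.1,0.03],"twist": [0,0,0],"jaw": 1},
  {"xyz": [0,-0.3,0.05],"twist": [0,0,0],"jaw": 1},
  {"xyz": [0,-0.5,0.06],"twist": [0,0,0],"jaw": 1},
  {"xyz": [0,-0.7,0.06],"twist": [0,0,0],"jaw": 1},
  {"xyz": [0,-0.9,0.06],"twist": [0,0,0],"jaw": 1},
])

```text
time_s: 15.78
tool_pos: [0.5784, 0.0289, 0.303]
tool_rot: [179.5, -0.2, 51.7]
force: [3.9, -5.5, 5.2]
grip_width: 0.0002
grasp_force: 2.6
```

Request:
servo_tool([
  {"xyz": [0,-0.2,0],"twist": [0,0,0],"jaw": 1},
  {"xyz": [0,-0.4,0],"twist": [0,0,0],"jaw": 1},
  {"xyz": [0,-0.6,0],"twist": [0,0,0],"jaw": 1},
  {"xyz": [0,-0.7,0],"twist": [0,0,0],"jaw": 1},
])

```text
time_s: 16.12
tool_pos: [0.5727, 0.0333, 0.3029]
tool_rot: [179.5, -0.2, 51.8]
force: [4.0, -5.7, 4.5]
grip_width: 0.0004
grasp_force: 2.6
```

Request:
servo_tool([
  {"xyz": [0,0,-0.5],"twist": [0,0,0],"jaw": 1},
  {"xyz": [0,0.3,-0.7],"twist": [0,0,0],"jaw": 1},
  {"xyz": [0,1.6,-0.6],"twist": [0,0,0],"jaw": 1},
  {"xyz": [0,1.6,-0.45],"twist": [0,0,0],"jaw": 1},
  {"xyz": [0,1.6,-0.33],"twist": [0,0,0],"jaw": 1},
  {"xyz": [0,1.6,-0.26],"twist": [0,0,0],"jaw": 1},
  {"xyz": [0,1.6,-0.2],"twist": [0,0,0],"jaw": 1},
  {"xyz": [0,1.6,-0.15],"twist": [0,0,0],"jaw": 1},
  {"xyz": [0,1.6,-0.1],"twist": [0,0,0],"jaw": 1},
  {"xyz": [0,1.6,-0.05],"twist": [0,0,0],"jaw": 1},
])

```text
time_s: 16.95
tool_pos: [0.5833, 0.0252, 0.3023]
tool_rot: [180.0, -0.0, 51.8]
force: [-2.6, -2.1, 10.0]
grip_width: 0.0004
grasp_force: 4.8
```

Request:
servo_tool([
  {"xyz": [0,-0.1,0.05],"twist": [0,0,0],"jaw": 1},
  {"xyz": [0,-0.3,0.1],"twist": [0,0,0],"jaw": 1},
  {"xyz": [0,-0.5,0.12],"twist": [0,0,0],"jaw": 1},
  {"xyz": [0,-0.7,0.12],"twist": [0,0,0],"jaw": 1},
  {"xyz": [0,-0.9,0.12],"twist": [0,0,0],"jaw": 1},
])

```text
time_s: 17.37
tool_pos: [0.5784, 0.0283, 0.3029]
tool_rot: [179.5, -0.2, 51.7]
force: [3.9, -7.4, 9.4]
grip_width: 0.0002
grasp_force: 4.7
```

Request:
servo_tool([
  {"xyz": [0,-0.2,0],"twist": [0,0,0],"jaw": 1},
  {"xyz": [0,-0.4,0],"twist": [0,0,0],"jaw": 1},
  {"xyz": [0,-0.6,0],"twist": [0,0,0],"jaw": 1},
])

```text
time_s: 17.62
tool_pos: [0.5736, 0.032, 0.3029]
tool_rot: [179.5, -0.2, 51.7]
force: [3.6, -6.8, 9.0]
grip_width: 0.0005
grasp_force: 4.5
```

Request:
servo_tool([
  {"xyz": [0,0,-0.5],"twist": [0,0,0],"jaw": 1},
  {"xyz": [0,0.3,-0.7],"twist": [0,0,0],"jaw": 1},
  {"xyz": [0,1.5,-0.6],"twist": [0,0,0],"jaw": 1},
  {"xyz": [0,1.5,-0.45],"twist": [0,0,0],"jaw": 1},
  {"xyz": [0,1.5,-0.36],"twist": [0,0,0],"jaw": 1},
  {"xyz": [0,1.5,-0.3],"twist": [0,0,0],"jaw": 1},
  {"xyz": [0,1.5,-0.24],"twist": [0,0,0],"jaw": 1},
  {"xyz": [0,1.5,-0.18],"twist": [0,0,0],"jaw": 1},
  {"xyz": [0,1.5,-0.12],"twist": [0,0,0],"jaw": 1},
  {"xyz": [0,1.5,-0.08],"twist": [0,0,0],"jaw": 1},
])

```text
time_s: 18.45
tool_pos: [0.5835, 0.0251, 0.3022]
tool_rot: [180.0, -0.0, 51.8]
force: [-2.7, -1.3, 11.5]
grip_width: 0.0004
grasp_force: 5.4
```

Request:
servo_tool([
  {"xyz": [0,-0.1,0.05],"twist": [0,0,0],"jaw": 1},
  {"xyz": [0,-0.3,0.1],"twist": [0,0,0],"jaw": 1},
  {"xyz": [0,-0.5,0.14],"twist": [0,0,0],"jaw": 1},
  {"xyz": [0,-0.7,0.14],"twist": [0,0,0],"jaw": 1},
  {"xyz": [0,-0.9,0.14],"twist": [0,0,0],"jaw": 1},
])

```text
time_s: 18.87
tool_pos: [0.5788, 0.0279, 0.3028]
tool_rot: [179.4, -0.2, 51.7]
force: [4.2, -8.3, 11.8]
grip_width: 0.0007
grasp_force: 5.5
```

Request:
servo_tool([
  {"xyz": [0,-0.2,0],"twist": [0,0,0],"jaw": 1},
  {"xyz": [0,-0.4,0],"twist": [0,0,0],"jaw": 1},
  {"xyz": [0,-0.6,0],"twist": [0,0,0],"jaw": 1},
])

```text
time_s: 19.12
tool_pos: [0.5741, 0.0316, 0.3028]
tool_rot: [179.4, -0.2, 51.7]
force: [4.4, -8.6, 11.3]
grip_width: 0.0007
grasp_force: 5.4
```

Tangential force now rises with normal force (skidding) and the total stroke is past the maximum needed, so the jaws should be tight. I'll move to the counter-clockwise side of the handle.

Request:
servo_tool([
  {"xyz": [0,0,-0.5],"twist": [0,0,0],"jaw": 1},
  {"xyz": [0,0,-2],"twist": [0,0,0],"jaw": 1},
  {"xyz": [0,0,-4],"twist": [0,0,0],"jaw": 1},
  {"xyz": [0,0,-5],"twist": [0,0,0],"jaw": 1},
  {"xyz": [0,0,-5],"twist": [0,0,0],"jaw": 1},
])

```text
time_s: 19.53
tool_pos: [0.572, 0.0355, 0.3514]
tool_rot: [179.9, -0.2, 51.9]
force: [1.3, -0.8, -0.2]
grip_width: 0.0005
grasp_force: 0.0
```

Run:
```python
from h import *
o=env.get_obs(); print(o["tool_pos"],o["tool_rot"]); print(rel([.654,-.047,.35],29.4,o))
```

```text
[0.57198882 0.03545062 0.35138698] [179.91218335  -0.19016988  51.89758194]
(array([-1.43, 11.54,  0.15]), array([ 0. , -0.2, 22.5]))
```

Request:
servo_tool([
  {"xyz": [-0.3,3,0],"twist": [0,0,6],"jaw": 1},
  {"xyz": [-0.6,6,0],"twist": [0,0,12],"jaw": 1},
  {"xyz": [-1,9,0],"twist": [0,0,18],"jaw": 1},
  {"xyz": [-1.4,11.5,0],"twist": [0,0,22.5],"jaw": 1},
  {"xyz": [-1.4,11.5,0],"twist": [0,0,22.5],"jaw": 1},
  {"xyz": [-1.4,11.5,0],"twist": [0,0,22.5],"jaw": 1},
])

```text
time_s: 20.03
tool_pos: [0.6532, -0.0483, 0.3474]
tool_rot: [-180.0, 0.2, 29.3]
force: [-0.8, 0.3, -1.0]
grip_width: 0.0007
grasp_force: 0.0
```

Run:
```python
from h import *
o=env.get_obs(); print(o["tool_pos"],o["tool_rot"]); print(rel([.654,-.047,.28],29.4,o))
c=cam("top");s=cam("scene")
A=cv2.resize(c["img"][120:240,170:310],(700,600),interpolation=cv2.INTER_CUBIC)
save("t3.png",A)
save("s3.png",s["img"][180:270,260:390],6)
```

```text
[ 0.65320214 -0.04827358  0.34742179] [-1.79967342e+02  1.70694761e-01  2.92525254e+01]
(array([ 0.15, -0.07,  6.74]), array([-0. ,  0.2, -0.1]))
```

View pics/t3.png

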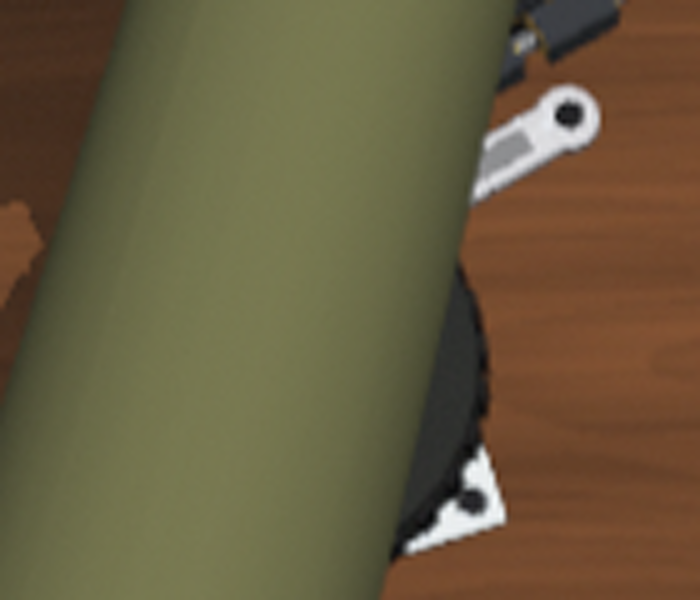

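View pics/s3.png

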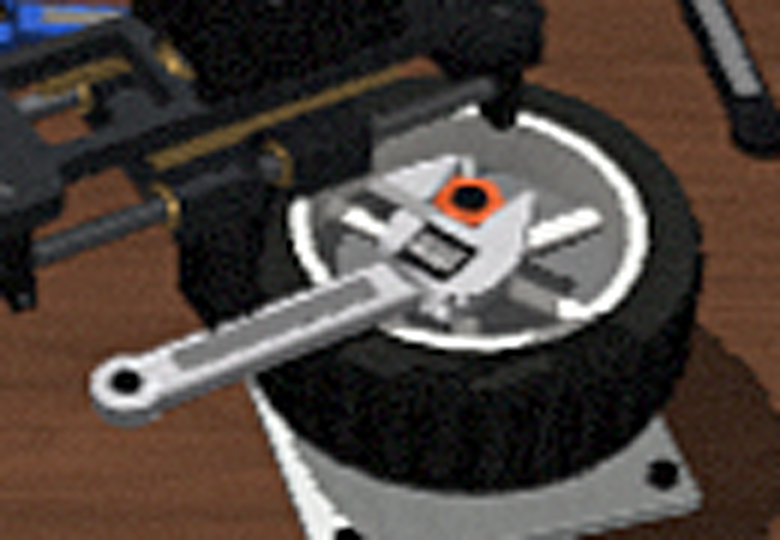

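Both crops show the jaws snug on the nut (scene crop: nut (470,198) between the jaws, handle end (125,382)). The handle end has hardly moved in the top view (569,114). Next I'll descend beside the handle.

Request:
servo_tool([
  {"xyz": [0.15,-0.1,1.2],"twist": [0,0.2,0],"jaw": 1},
  {"xyz": [0.15,-0.1,2.4],"twist": [0,0.2,0],"jaw": 1},
  {"xyz": [0.15,-0.1,3.6],"twist": [0,0.2,0],"jaw": 1},
  {"xyz": [0.15,-0.1,4.6],"twist": [0,0.2,0],"jaw": 1},
  {"xyz": [0.15,-0.1,5.6],"twist": [0,0.2,0],"jaw": 1},
  {"xyz": [0.15,-0.1,6.3],"twist": [0,0.2,0],"jaw": 1},
  {"xyz": [0.15,-0.1,6.7],"twist": [0,0.2,0],"jaw": 1},
  {"xyz": [0.15,-0.1,6.7],"twist": [0,0.2,0],"jaw": 1},
])

```text
time_s: 20.8
tool_pos: [0.6537, -0.0455, 0.2811]
tool_rot: [-180.0, -0.1, 29.3]
force: [-0.4, 0.1, -0.3]
grip_width: 0.0001
grasp_force: 0.0
```

Request:
servo_tool([
  {"xyz": [-0.1,0,0],"twist": [0,0,0],"jaw": 1},
  {"xyz": [-0.2,0,0],"twist": [0,0,0],"jaw": 1},
  {"xyz": [-0.3,0,0],"twist": [0,0,0],"jaw": 1},
  {"xyz": [-0.4,0,0],"twist": [0,0,0],"jaw": 1},
  {"xyz": [-0.5,0,0],"twist": [0,0,0],"jaw": 1},
  {"xyz": [-0.6,0,0],"twist": [0,0,0],"jaw": 1},
  {"xyz": [-0.7,0,0],"twist": [0,0,0],"jaw": 1},
])

```text
time_s: 21.38
tool_pos: [0.6484, -0.0489, 0.2828]
tool_rot: [179.9, -0.3, 29.4]
force: [3.3, 0.1, 0.0]
grip_width: 0.0006
grasp_force: 1.3
```

Touching the handle. Next I'll work out the arc about the nut in tool axes.

Run:
```python
from h import *
o=env.get_obs(); n=np.array([.549,.0422]); p=np.array(o["tool_pos"])
for a in np.arange(1,11)*.02:
    R=Ro.from_euler("z",-a).as_matrix()[:2,:2]; q=n+R@(p[:2]-n)
    print(round(a,2),*rel([*q,p[2]],o["tool_rot"][2]-np.degrees(a),o))
```

```text
0.02 [-0.26  0.08 -0.  ] [ 0.1 -0.3  1.1]
0.04 [-0.52  0.16 -0.  ] [ 0.1 -0.3  2.3]
0.06 [-0.78  0.23 -0.  ] [ 0.  -0.3  3.4]
0.08 [-1.04  0.29 -0.01] [ 0.  -0.3  4.6]
0.1 [-1.3   0.36 -0.01] [ 0.  -0.3  5.7]
0.12 [-1.56  0.41 -0.01] [ 0.  -0.3  6.9]
0.14 [-1.83  0.46 -0.01] [ 0.  -0.3  8. ]
0.16 [-2.1   0.51 -0.01] [ 0.  -0.3  9.2]
0.18 [-2.36  0.55 -0.01] [ 0.  -0.3 10.3]
0.2 [-2.63  0.58 -0.01] [ 0.  -0.3 11.5]
```

Request:
servo_tool([
  {"xyz": [-0.13,0.04,0],"twist": [0,0,0.6],"jaw": 1},
  {"xyz": [-0.39,0.12,0],"twist": [0,0,1.7],"jaw": 1},
  {"xyz": [-0.65,0.19,0],"twist": [0,0,2.9],"jaw": 1},
  {"xyz": [-0.91,0.26,0],"twist": [0,0,4],"jaw": 1},
  {"xyz": [-1.17,0.32,0],"twist": [0,0,5.2],"jaw": 1},
  {"xyz": [-1.43,0.38,0],"twist": [0,0,6.3],"jaw": 1},
  {"xyz": [-1.7,0.44,0],"twist": [0,0,7.4],"jaw": 1},
  {"xyz": [-1.96,0.49,0],"twist": [0,0,8.6],"jaw": 1},
])

```text
time_s: 22.05
tool_pos: [0.6335, -0.0627, 0.2828]
tool_rot: [-180.0, -0.3, 20.7]
force: [4.7, 2.1, 2.2]
grip_width: 0.0002
grasp_force: 2.5
```

Request:
servo_tool([
  {"xyz": [-0.26,0.08,0],"twist": [0,0,1.1],"jaw": 1},
  {"xyz": [-0.52,0.16,0],"twist": [0,0,2.3],"jaw": 1},
  {"xyz": [-0.78,0.23,0],"twist": [0,0,3.4],"jaw": 1},
  {"xyz": [-1.04,0.29,0],"twist": [0,0,4.6],"jaw": 1},
  {"xyz": [-1.3,0.36,0],"twist": [0,0,5.7],"jaw": 1},
  {"xyz": [-1.56,0.41,0],"twist": [0,0,6.9],"jaw": 1},
  {"xyz": [-1.83,0.46,0],"twist": [0,0,8],"jaw": 1},
  {"xyz": [-2.1,0.51,0],"twist": [0,0,9.2],"jaw": 1},
])

```text
time_s: 22.72
tool_pos: [0.6157, -0.0749, 0.2828]
tool_rot: [-179.9, -0.3, 11.5]
force: [5.1, 2.4, 1.7]
grip_width: 0.0008
grasp_force: 2.5
```

Request:
servo_tool([
  {"xyz": [-0.26,0.08,0],"twist": [0,0,1.1],"jaw": 1},
  {"xyz": [-0.52,0.16,0],"twist": [0,0,2.3],"jaw": 1},
  {"xyz": [-0.78,0.23,0],"twist": [0,0,3.4],"jaw": 1},
  {"xyz": [-1.04,0.29,0],"twist": [0,0,4.6],"jaw": 1},
  {"xyz": [-1.17,0.32,0],"twist": [0,0,5.2],"jaw": 1},
  {"xyz": [-1.17,0.32,0],"twist": [0,0,5.2],"jaw": 1},
])

```text
time_s: 23.22
tool_pos: [0.6047, -0.0805, 0.2827]
tool_rot: [-179.9, -0.2, 6.3]
force: [4.0, 1.3, 2.5]
grip_width: 0.0004
grasp_force: 2.0
```

Request:
servo_tool([
  {"xyz": [-0.2,0.06,0],"twist": [0,0,0.9],"jaw": 1},
  {"xyz": [-0.4,0.12,0],"twist": [0,0,1.8],"jaw": 1},
  {"xyz": [-0.6,0.18,0],"twist": [0,0,2.7],"jaw": 1},
  {"xyz": [-0.78,0.23,0],"twist": [0,0,3.4],"jaw": 1},
  {"xyz": [-0.78,0.23,0],"twist": [0,0,3.4],"jaw": 1},
])

```text
time_s: 23.63
tool_pos: [0.5973, -0.0836, 0.2826]
tool_rot: [-179.9, -0.2, 2.9]
force: [3.8, 1.4, 3.7]
grip_width: 0.0004
grasp_force: 2.2
```

Request:
servo_tool([
  {"xyz": [-0.07,0.02,0],"twist": [0,0,0.3],"jaw": 1},
  {"xyz": [-0.14,0.04,0],"twist": [0,0,0.6],"jaw": 1},
  {"xyz": [-0.2,0.06,0],"twist": [0,0,0.9],"jaw": 1},
])

```text
time_s: 23.88
tool_pos: [0.5957, -0.0842, 0.2826]
tool_rot: [-179.9, -0.3, 2.1]
force: [5.0, 2.0, 2.7]
grip_width: 0.0003
grasp_force: 2.7
```

Request:
servo_tool([
  {"xyz": [-0.07,0.02,0],"twist": [0,0,0.3],"jaw": 1},
  {"xyz": [-0.14,0.04,0],"twist": [0,0,0.6],"jaw": 1},
  {"xyz": [-0.2,0.06,0],"twist": [0,0,0.9],"jaw": 1},
])

```text
time_s: 24.13
tool_pos: [0.5937, -0.0849, 0.2826]
tool_rot: [-179.9, -0.3, 1.2]
force: [4.5, 1.4, 3.4]
grip_width: 0.0003
grasp_force: 2.7
```

Request:
servo_tool([
  {"xyz": [-0.07,0.02,0],"twist": [0,0,0.3],"jaw": 1},
  {"xyz": [-0.14,0.04,0],"twist": [0,0,0.6],"jaw": 1},
])

```text
time_s: 24.3
tool_pos: [0.5924, -0.0853, 0.2826]
tool_rot: [-179.9, -0.3, 0.6]
force: [5.2, 0.9, 2.8]
grip_width: 0.0005
grasp_force: 2.7
```

Request:
servo_tool([
  {"xyz": [-0.07,0.02,0],"twist": [0,0,0.3],"jaw": 1},
  {"xyz": [-0.14,0.04,0],"twist": [0,0,0.6],"jaw": 1},
  {"xyz": [-0.2,0.06,0],"twist": [0,0,0.9],"jaw": 1},
])

```text
time_s: 24.55
tool_pos: [0.5904, -0.086, 0.2826]
tool_rot: [-179.9, -0.3, -0.3]
force: [5.6, 1.2, 3.6]
grip_width: 0.0002
grasp_force: 2.7
```

Request:
servo_tool([
  {"xyz": [-0.07,0.02,0],"twist": [0,0,0.3],"jaw": 1},
  {"xyz": [-0.14,0.04,0],"twist": [0,0,0.6],"jaw": 1},
])

```text
time_s: 24.72
tool_pos: [0.589, -0.0864, 0.2826]
tool_rot: [-179.9, -0.3, -0.9]
force: [6.2, 0.9, 2.9]
grip_width: 0.0006
grasp_force: 2.7
```

Request:
servo_tool([
  {"xyz": [-0.07,0.02,0],"twist": [0,0,0.3],"jaw": 1},
  {"xyz": [-0.14,0.04,0],"twist": [0,0,0.6],"jaw": 1},
  {"xyz": [-0.2,0.06,0],"twist": [0,0,0.9],"jaw": 1},
])

```text
time_s: 24.97
tool_pos: [0.5869, -0.087, 0.2826]
tool_rot: [-179.9, -0.3, -1.8]
force: [5.8, 0.7, 2.3]
grip_width: 0.0001
grasp_force: 2.7
```

Request:
servo_tool([
  {"xyz": [-0.07,0.02,0],"twist": [0,0,0.3],"jaw": 1},
  {"xyz": [-0.14,0.04,0],"twist": [0,0,0.6],"jaw": 1},
])

```text
time_s: 25.13
tool_pos: [0.5856, -0.0874, 0.2826]
tool_rot: [-179.9, -0.3, -2.4]
force: [5.2, 0.5, 3.1]
grip_width: 0.0006
grasp_force: 2.7
```

Request:
servo_tool([
  {"xyz": [-0.07,0.02,0],"twist": [0,0,0.3],"jaw": 1},
  {"xyz": [-0.14,0.04,0],"twist": [0,0,0.6],"jaw": 1},
  {"xyz": [-0.2,0.06,0],"twist": [0,0,0.9],"jaw": 1},
])

```text
time_s: 25.38
tool_pos: [0.5835, -0.088, 0.2826]
tool_rot: [-179.9, -0.3, -3.3]
force: [4.6, 1.5, 3.8]
grip_width: 0.0005
grasp_force: 2.7
```

Request:
servo_tool([
  {"xyz": [-0.07,0.02,0],"twist": [0,0,0.3],"jaw": 1},
  {"xyz": [-0.14,0.04,0],"twist": [0,0,0.6],"jaw": 1},
])

```text
time_s: 25.55
tool_pos: [0.5821, -0.0883, 0.2826]
tool_rot: [-179.9, -0.3, -3.9]
force: [5.8, 1.2, 2.9]
grip_width: 0.0006
grasp_force: 2.7
```

Request:
servo_tool([
  {"xyz": [-0.07,0.02,0],"twist": [0,0,0.3],"jaw": 1},
  {"xyz": [-0.14,0.04,0],"twist": [0,0,0.6],"jaw": 1},
  {"xyz": [-0.2,0.06,0],"twist": [0,0,0.9],"jaw": 1},
])

```text
time_s: 25.8
tool_pos: [0.5801, -0.0888, 0.2826]
tool_rot: [-179.9, -0.3, -4.8]
force: [5.7, 0.0, 3.2]
grip_width: 0.0005
grasp_force: 2.7
```

Request:
servo_tool([
  {"xyz": [-0.07,0.02,0],"twist": [0,0,0.3],"jaw": 1},
  {"xyz": [-0.14,0.04,0],"twist": [0,0,0.6],"jaw": 1},
])

```text
time_s: 25.97
tool_pos: [0.5787, -0.0891, 0.2826]
tool_rot: [-179.9, -0.3, -5.4]
force: [5.4, 0.9, 3.4]
grip_width: 0.0004
grasp_force: 2.7
```

Request:
servo_tool([
  {"xyz": [-0.07,0.02,0],"twist": [0,0,0.3],"jaw": 1},
  {"xyz": [-0.14,0.04,0],"twist": [0,0,0.6],"jaw": 1},
  {"xyz": [-0.2,0.06,0],"twist": [0,0,0.9],"jaw": 1},
])

```text
time_s: 26.22
tool_pos: [0.5765, -0.0897, 0.2826]
tool_rot: [-179.9, -0.3, -6.3]
force: [4.8, 0.7, 4.3]
grip_width: 0.0005
grasp_force: 2.6
```

Request:
servo_tool([
  {"xyz": [-0.07,0.02,0],"twist": [0,0,0.3],"jaw": 1},
  {"xyz": [-0.14,0.04,0],"twist": [0,0,0.6],"jaw": 1},
])

```text
time_s: 26.38
tool_pos: [0.5752, -0.0899, 0.2826]
tool_rot: [-179.9, -0.3, -6.9]
force: [5.6, 1.2, 3.4]
grip_width: 0.0007
grasp_force: 2.9
```

Request:
servo_tool([
  {"xyz": [-0.07,0.02,0],"twist": [0,0,0.3],"jaw": 1},
  {"xyz": [-0.14,0.04,0],"twist": [0,0,0.6],"jaw": 1},
])

```text
time_s: 26.55
tool_pos: [0.5738, -0.0901, 0.2826]
tool_rot: [-179.9, -0.3, -7.5]
force: [6.6, 1.6, 2.7]
grip_width: 0.0004
grasp_force: 3.1
```

Request:
servo_tool([
  {"xyz": [-0.07,0.02,0],"twist": [0,0,0.3],"jaw": 1},
  {"xyz": [-0.14,0.04,0],"twist": [0,0,0.6],"jaw": 1},
])

```text
time_s: 26.72
tool_pos: [0.5724, -0.0903, 0.2826]
tool_rot: [-179.9, -0.3, -8.1]
force: [6.5, 0.5, 2.2]
grip_width: 0.0007
grasp_force: 3.1
```

Request:
servo_tool([
  {"xyz": [-0.07,0.02,0],"twist": [0,0,0.3],"jaw": 1},
  {"xyz": [-0.14,0.04,0],"twist": [0,0,0.6],"jaw": 1},
])

```text
time_s: 26.88
tool_pos: [0.5712, -0.0905, 0.2826]
tool_rot: [-179.9, -0.3, -8.7]
force: [6.0, -1.7, 1.5]
grip_width: 0.0006
grasp_force: 2.7
```

Request:
servo_tool([
  {"xyz": [-0.07,0.02,0],"twist": [0,0,0.3],"jaw": 1},
  {"xyz": [-0.14,0.04,0],"twist": [0,0,0.6],"jaw": 1},
])

```text
time_s: 27.05
tool_pos: [0.5697, -0.0909, 0.2826]
tool_rot: [-179.9, -0.3, -9.3]
force: [7.8, 0.1, 1.8]
grip_width: 0.0004
grasp_force: 3.6
```

Request:
servo_tool([
  {"xyz": [-0.07,0.02,0],"twist": [0,0,0.3],"jaw": 1},
  {"xyz": [-0.07,0.02,0],"twist": [0,0,0.3],"jaw": 1},
])

```text
time_s: 27.22
tool_pos: [0.5687, -0.0909, 0.2825]
tool_rot: [-179.9, -0.3, -9.7]
force: [5.9, 0.9, 3.1]
grip_width: 0.0006
grasp_force: 2.7
```

Request:
servo_tool([
  {"xyz": [-0.07,0.02,0],"twist": [0,0,0.3],"jaw": 1},
  {"xyz": [-0.07,0.02,0],"twist": [0,0,0.3],"jaw": 1},
])

```text
time_s: 27.38
tool_pos: [0.5681, -0.091, 0.2826]
tool_rot: [-179.9, -0.3, -10.0]
force: [6.3, -0.1, 1.8]
grip_width: 0.0006
grasp_force: 3.0
```

Request:
servo_tool([
  {"xyz": [-0.07,0.02,0],"twist": [0,0,0.3],"jaw": 1},
  {"xyz": [-0.14,0.04,0],"twist": [0,0,0.6],"jaw": 1},
])

```text
time_s: 27.55
tool_pos: [0.5669, -0.0911, 0.2826]
tool_rot: [-179.9, -0.4, -10.5]
force: [7.7, -0.2, 1.6]
grip_width: 0.0005
grasp_force: 3.7
```

Request:
servo_tool([
  {"xyz": [-0.07,0.02,0],"twist": [0,0,0.3],"jaw": 1},
  {"xyz": [-0.14,0.04,0],"twist": [0,0,0.6],"jaw": 1},
])

```text
time_s: 27.72
tool_pos: [0.5656, -0.0912, 0.2826]
tool_rot: [-179.9, -0.4, -11.1]
force: [7.7, -0.9, 0.8]
grip_width: 0.0005
grasp_force: 4.2
```

Run:
```python
from h import *
c=cam("top");s=cam("scene")
a=cv2.resize(s["img"][185:275,270:390],(800,600),interpolation=cv2.INTER_CUBIC)
save("s4.png",a)
print(env.get_obs()["force"])
```

```text
[8.42514896 0.65923259 1.15704093]
```

View pics/s4.png

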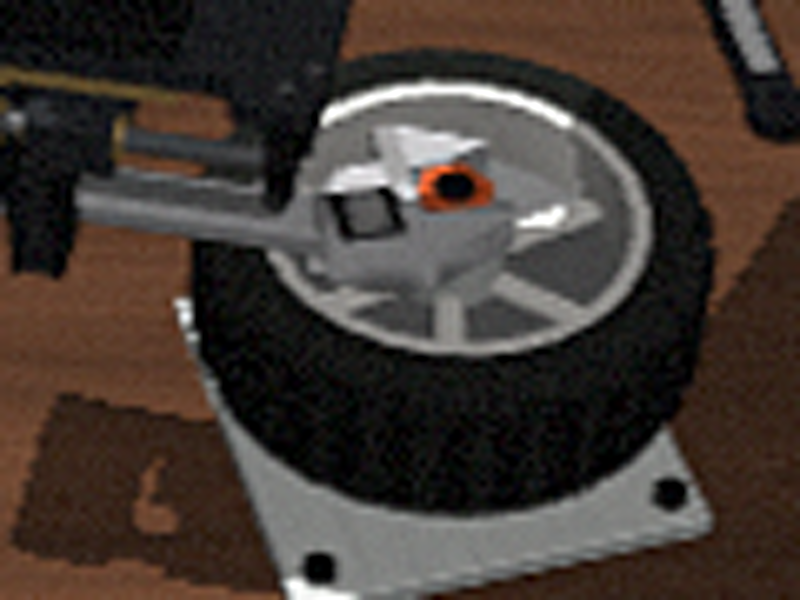

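Wrench has swung ~0.705 rad and the force is climbing. I'll do one more small nudge to confirm the stop.

Request:
servo_tool([
  {"xyz": [-0.07,0.02,0],"twist": [0,0,0.3],"jaw": 1},
  {"xyz": [-0.07,0.02,0],"twist": [0,0,0.3],"jaw": 1},
  {"xyz": [-0.07,0.02,0],"twist": [0,0,0.3],"jaw": 1},
  {"xyz": [-0.07,0.02,0],"twist": [0,0,0.3],"jaw": 1},
])

```text
time_s: 28.15
tool_pos: [0.5645, -0.0916, 0.2826]
tool_rot: [-179.9, -0.3, -11.4]
force: [6.6, -0.5, 2.1]
grip_width: 0.0008
grasp_force: 3.1
```

Request:
servo_tool([
  {"xyz": [-0.07,0.02,0],"twist": [0,0,0.3],"jaw": 1},
  {"xyz": [-0.14,0.04,0],"twist": [0,0,0.6],"jaw": 1},
  {"xyz": [-0.14,0.04,0],"twist": [0,0,0.6],"jaw": 1},
  {"xyz": [-0.14,0.04,0],"twist": [0,0,0.6],"jaw": 1},
])

```text
time_s: 28.48
tool_pos: [0.5632, -0.0917, 0.2826]
tool_rot: [-179.9, -0.4, -12.0]
force: [5.8, -0.8, 3.3]
grip_width: 0.0005
grasp_force: 3.5
```

Run:
```python
from h import *
n=np.array([.549,.0422]); o=env.get_obs(); print(o["tool_pos"],o["force"],o["grasp_force"])
d=o["tool_pos"][:2]-n; print("finger az",np.degrees(np.arctan2(d[1],d[0])))
c=cam("top"); a=cv2.resize(c["img"][140:240,195:305],(660,600),interpolation=cv2.INTER_CUBIC); save("t5.png",a)
```

```text
[ 0.56319456 -0.09172488  0.28262655] [ 5.82665519 -0.79500094  3.26954877] 3.4940744563937187
finger az -83.9498684606658
```

View pics/t5.png

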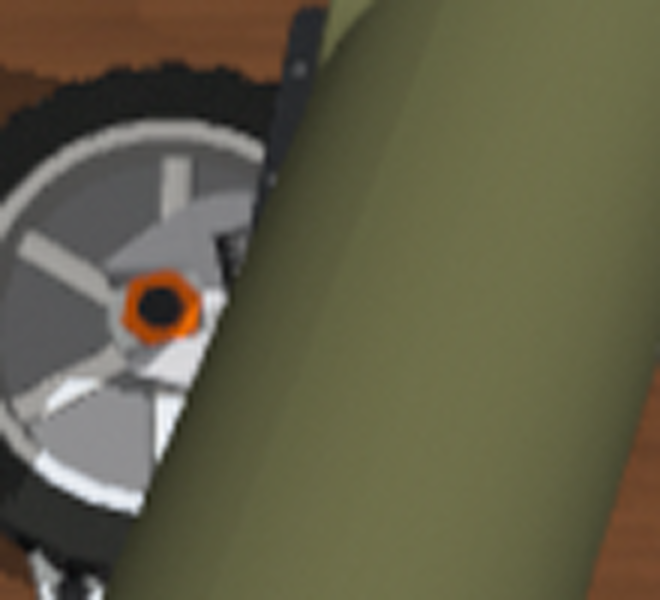

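The crop shows the nut at (162,308) still held between the jaws, with the arm hiding the handle. The stop hasn't been felt yet, so I'll continue in small nudges.

Request:
servo_tool([
  {"xyz": [-0.07,0.02,0],"twist": [0,0,0.3],"jaw": 1},
  {"xyz": [-0.14,0.04,0],"twist": [0,0,0.6],"jaw": 1},
  {"xyz": [-0.14,0.04,0],"twist": [0,0,0.6],"jaw": 1},
])

```text
time_s: 28.78
tool_pos: [0.5619, -0.0918, 0.2826]
tool_rot: [-179.9, -0.4, -12.7]
force: [7.2, -0.6, 0.7]
grip_width: 0.0005
grasp_force: 4.0
```

Request:
servo_tool([
  {"xyz": [-0.07,0.02,0],"twist": [0,0,0.3],"jaw": 1},
  {"xyz": [-0.14,0.04,0],"twist": [0,0,0.6],"jaw": 1},
  {"xyz": [-0.14,0.04,0],"twist": [0,0,0.6],"jaw": 1},
])

```text
time_s: 29.03
tool_pos: [0.5601, -0.0917, 0.2826]
tool_rot: [-179.9, -0.3, -13.3]
force: [5.2, -0.2, 2.7]
grip_width: 0.0002
grasp_force: 2.7
```

```bash
cat > nut.py <<'E'
from h import *
def ang(im,c,off,s,nc=(.549,.0422)):
    "6-fold phase of the orange nut, rectified to the plane z=.116"
    k=.0002; g=np.arange(-90,91)*k
    X,Y=np.meshgrid(g,g); P=np.stack([X+nc[0],Y+nc[1],np.full_like(X,.116)],-1).reshape(-1,3)
    q=np.array(c["camera_matrix"])@(np.array(c["R"])@P.T+np.array(c["t"])[:,None]); q=q[:2]/q[2]
    m=lambda a,o,f:((a-o+.5)*f-.5).reshape(X.shape).astype(np.float32)
    r=cv2.remap(im,m(q[0],off[0],s[0]),m(q[1],off[1],s[1]),cv2.INTER_LINEAR).astype(float)
    w=np.clip((r[...,0]-r[...,2]-30)/100,0,1); w[np.hypot(X,Y)>.017]=0
    w=(w>.4).astype(np.uint8); cs,_=cv2.findContours(w,cv2.RETR_EXTERNAL,cv2.CHAIN_APPROX_NONE)
    cc=max(cs,key=cv2.contourArea); h=np.zeros_like(w); cv2.drawContours(h,[cc],-1,1,-1)
    M=cv2.moments(h,True); cx,cy=M["m10"]/M["m00"],M["m01"]/M["m00"]
    v,u=np.nonzero(h); z=(u-cx)+1j*(v-cy); f=(z**6).sum()
    return round(np.degrees(np.angle(f))/6,1), round(abs(f)/(abs(z)**6).sum(),2),[round(np.sqrt(M["m00"])*k*1e3,1),round((cx-90)*k*1e3,1),round((cy-90)*k*1e3,1)]
E
python3 - <<'E'
from nut import *
L=lambda n:cv2.imread("pics/"+n)[:,:,::-1].copy()
c=cam("top"); s=cam("scene")
print("top start",ang(L("top0.png"),c,(0,0),(1.4,1.4)))
print("top t2   ",ang(L("t2.png"),c,(195,125),(5.4,5.4)))
print("top t5   ",ang(L("t5.png"),c,(195,140),(6,6)))
print("top now  ",ang(c["img"],c,(0,0),(1,1)))
print("sc start ",ang(L("scene0.png"),s,(0,0),(1.4,1.4)))
print("sc s3    ",ang(L("s3.png"),s,(260,180),(6,6)))
print("sc s4    ",ang(L("s4.png"),s,(270,185),(800/120,600/90)))
print("sc now   ",ang(s["img"],s,(0,0),(1,1)))
E
```

```text
top start (np.float64(20.6), np.float64(0.22), [np.float64(23.4), -0.1, 0.4])
top t2    (np.float64(18.9), np.float64(0.18), [np.float64(22.3), 0.3, 0.6])
top t5    (np.float64(-12.1), np.float64(0.16), [np.float64(22.0), 0.3, 0.3])
top now   (np.float64(-10.7), np.float64(0.17), [np.float64(22.0), 0.3, 0.3])
sc start  (np.float64(14.9), np.float64(0.12), [np.float64(23.1), -0.5, 1.8])
sc s3     (np.float64(17.1), np.float64(0.09), [np.float64(22.0), -1.2, 2.1])
sc s4     (np.float64(-27.6), np.float64(0.04), [np.float64(16.1), -2.1, 1.2])
sc now    (np.float64(-3.7), np.float64(0.04), [np.float64(14.9), -1.8, 1.7])
```

The nut measures as turned ≈0.55 rad and has stopped following, while the wrench has turned 0.74, so the nut is probably home and the jaws may have been eased open. I'll back off and measure without occlusion.

Request:
servo_tool([
  {"xyz": [0.5,0,0],"twist": [0,0,0],"jaw": 1},
  {"xyz": [1.5,0,0],"twist": [0,0,0],"jaw": 1},
  {"xyz": [2,0,-2],"twist": [0,0,0],"jaw": 1},
  {"xyz": [2,0,-5],"twist": [0,0,0],"jaw": 1},
  {"xyz": [2,0,-7],"twist": [0,0,0],"jaw": 1},
  {"xyz": [0,-4,-7],"twist": [0,0,-6],"jaw": 1},
  {"xyz": [-2,-8,-7],"twist": [0,0,-12],"jaw": 1},
  {"xyz": [-4,-12,-7],"twist": [0,0,-18],"jaw": 1},
  {"xyz": [-4,-16,-7],"twist": [0,0,-24],"jaw": 1},
  {"xyz": [-4,-20,-7],"twist": [0,0,-30],"jaw": 1},
])

```text
time_s: 29.97
tool_pos: [0.5638, 0.1087, 0.3516]
tool_rot: [-179.9, 0.0, 17.0]
force: [1.2, -0.7, 0.6]
grip_width: 0.0004
grasp_force: 0.0
```

Run:
```python
from h import *
o=env.get_obs(); print(o["tool_pos"],o["tool_rot"],o["qpos"]); print(rel([.46,.27,.37],30,o))
```

```text
[0.56377092 0.10871884 0.35162866] [-1.79894754e+02  1.68005970e-02  1.70321610e+01] [-45.37192873  12.36822168  36.46330515  99.47356313  -7.85866942
  70.72455838 -79.90454907]
(array([ -5.2 , -18.46,  -1.8 ]), array([ -0.1,   0. , -13. ]))
```

Request:
servo_tool([
  {"xyz": [-1,-4,-0.5],"twist": [0,0,-3],"jaw": 1},
  {"xyz": [-2,-8,-1],"twist": [0,0,-6],"jaw": 1},
  {"xyz": [-4,-12,-1.5],"twist": [0,0,-10],"jaw": 1},
  {"xyz": [-5,-16,-1.8],"twist": [0,0,-13],"jaw": 1},
  {"xyz": [-5,-18.5,-1.8],"twist": [0,0,-13],"jaw": 1},
  {"xyz": [-5,-18.5,-1.8],"twist": [0,0,-13],"jaw": 1},
])

```text
time_s: 30.47
tool_pos: [0.46, 0.2768, 0.3692]
tool_rot: [-179.9, -0.0, 30.4]
force: [-0.7, 0.9, 0.7]
grip_width: 0.0007
grasp_force: 0.0
```

```bash
cat > meas.py <<'E'
from nut import *
def hole(c,z=.116):
    "handle-end hole: small dark blob enclosed by the light steel"
    im=c["img"]; hs=cv2.cvtColor(im,cv2.COLOR_RGB2HSV)
    st=((hs[...,1]<50)&(hs[...,2]>75)).astype(np.uint8)
    cs,hi=cv2.findContours(st,cv2.RETR_CCOMP,cv2.CHAIN_APPROX_NONE); out=[]
    for i,k in enumerate(cs):
        if hi[0][i][3]>=0:
            M=cv2.moments(k)
            if 6<M["m00"]<60:
                p=ray(c,M["m10"]/M["m00"],M["m01"]/M["m00"],z); d=np.hypot(p[0]-.549,p[1]-.0422)
                if .13<d<.18: out.append((p[:2].round(4),round(d,4),round(np.degrees(np.arctan2(p[1]-.0422,p[0]-.549))-165.47+360,1),M["m00"]))
    return out
if __name__=="__main__":
    c=cam("top"); s=cam("scene"); o=env.get_obs(); print(o["time_s"],o["tool_pos"])
    for n,k in(("top",c),("scene",s)): print(n,ang(k["img"],k,(0,0),(1,1)),hole(k))
    np.save("c.npy",c["img"])
    # rectified steel/worm: dark slot & worm blob
E
python3 meas.py
```

```text
30.5667 [0.46309974 0.27102247 0.36915409]
top (np.float64(-10.5), np.float64(0.16), [np.float64(22.8), 0.5, 0.6]) [(array([ 0.5368, -0.1114]), np.float64(0.1541), np.float64(100.0), 27.0)]
scene (np.float64(-6.9), np.float64(0.09), [np.float64(21.9), -1.4, 2.2]) [(array([ 0.7106, -0.0037]), np.float64(0.168), np.float64(178.7), 25.0), (array([0.6798, 0.1012]), np.float64(0.1435), np.float64(218.8), 30.0), (array([ 0.5343, -0.1103]), np.float64(0.1532), np.float64(99.0), 15.0)]
```

Top-view numbers: wrench yaw ≈100° and nut corners at -10.5°. The nut turned ≈0.53 rad, but the wrench leads it by ≈9°, so the jaws are now open to ≈26 mm. The safe mend is to swing the wrench and nut back, retighten the worm properly, and turn home again, stopping at the seat.

Run:
```python
from h import *
o=env.get_obs(); print(o["tool_pos"],o["tool_rot"][2],rel([.513,-.084,.35],-12.5,o))
n=np.array([.549,.0422]); p=np.array([.521,-.0855])
f={"tool_pos":[*p,.28],"tool_rot":[180,0,-12.5]}
for a in np.arange(1,11)*.03:
    R=Ro.from_euler("z",a).as_matrix()[:2,:2]; q=n+R@(p-n)
    print(round(a,2),*rel([*q,.28],-12.5+np.degrees(a),f))
```

```text
[0.46309974 0.27102247 0.36915409] 29.913265502825663 (array([-13.38,  33.26,   1.97]), array([ 0.1, -0. , 42.4]))
0.03 [ 0.39 -0.01 -0.  ] [ 0.   0.  -1.7]
0.06 [ 0.78 -0.03 -0.  ] [ 0.   0.  -3.4]
0.09 [ 1.17 -0.06 -0.  ] [-0.   0.  -5.2]
0.12 [ 1.56 -0.1  -0.  ] [-0.   0.  -6.9]
0.15 [ 1.95 -0.15 -0.  ] [-0.   0.  -8.6]
0.18 [ 2.34 -0.22 -0.  ] [  0.    0.  -10.3]
0.21 [ 2.72 -0.29 -0.  ] [ -0.   0. -12.]
0.24 [ 3.11 -0.38 -0.  ] [  0.    0.  -13.8]
0.27 [ 3.49 -0.48 -0.  ] [  0.    0.  -15.5]
0.3 [ 3.86 -0.59 -0.  ] [  0.    0.  -17.2]
```

Request:
servo_tool([
  {"xyz": [-1.5,3.6,0],"twist": [0,0,4.5],"jaw": 1},
  {"xyz": [-3,7.2,0],"twist": [0,0,9],"jaw": 1},
  {"xyz": [-4.5,10.8,0],"twist": [0,0,13.5],"jaw": 1},
  {"xyz": [-6,14.4,0],"twist": [0,0,18],"jaw": 1},
  {"xyz": [-7.5,18,0.5],"twist": [0,0,23],"jaw": 1},
  {"xyz": [-9,21.6,1],"twist": [0,0,28],"jaw": 1},
  {"xyz": [-10.5,25.2,1.5],"twist": [0,0,33],"jaw": 1},
  {"xyz": [-12,28.8,2],"twist": [0,0,38],"jaw": 1},
  {"xyz": [-13.4,32,2],"twist": [0,0,42.4],"jaw": 1},
  {"xyz": [-13.4,33.3,2],"twist": [0,0,42.4],"jaw": 1},
])

```text
time_s: 31.4
tool_pos: [0.5108, -0.0943, 0.3495]
tool_rot: [179.9, -0.1, -13.5]
force: [-0.1, -0.6, 0.0]
grip_width: 0.0004
grasp_force: 0.0
```

Request:
servo_tool([
  {"xyz": [0,0,0],"twist": [0,0,0],"jaw": 1},
  {"xyz": [0,0,0],"twist": [0,0,0],"jaw": 1},
])

```text
time_s: 31.57
tool_pos: [0.5122, -0.0875, 0.3493]
tool_rot: [-179.9, -0.0, -12.9]
force: [-0.1, 1.1, -0.4]
grip_width: 0.0001
grasp_force: 0.0
```

Request:
servo_tool([
  {"xyz": [0,0,1.5],"twist": [0,0,0],"jaw": 1},
  {"xyz": [0,0,3],"twist": [0,0,0],"jaw": 1},
  {"xyz": [0,0,4.5],"twist": [0,0,0],"jaw": 1},
  {"xyz": [0,0,6],"twist": [0,0,0],"jaw": 1},
  {"xyz": [0,0,6.8],"twist": [0,0,0],"jaw": 1},
  {"xyz": [0,0,6.8],"twist": [0,0,0],"jaw": 1},
  {"xyz": [0.15,0,6.8],"twist": [0,0,0],"jaw": 1},
  {"xyz": [0.3,0,6.8],"twist": [0,0,0],"jaw": 1},
  {"xyz": [0.45,0,6.8],"twist": [0,0,0],"jaw": 1},
  {"xyz": [0.6,0,6.8],"twist": [0,0,0],"jaw": 1},
])

```text
time_s: 32.4
tool_pos: [0.5192, -0.0865, 0.2827]
tool_rot: [-179.8, -0.2, -12.6]
force: [-2.7, 1.3, 1.7]
grip_width: 0.0005
grasp_force: 1.2
```

Request:
servo_tool([
  {"xyz": [0.13,0,0],"twist": [0,0,-0.6],"jaw": 1},
  {"xyz": [0.26,0,0],"twist": [0,0,-1.1],"jaw": 1},
  {"xyz": [0.52,-0.02,0],"twist": [0,0,-2.3],"jaw": 1},
  {"xyz": [0.78,-0.03,0],"twist": [0,0,-3.4],"jaw": 1},
  {"xyz": [1.04,-0.05,0],"twist": [0,0,-4.6],"jaw": 1},
  {"xyz": [1.3,-0.08,0],"twist": [0,0,-5.7],"jaw": 1},
  {"xyz": [1.56,-0.1,0],"twist": [0,0,-6.9],"jaw": 1},
  {"xyz": [1.82,-0.13,0],"twist": [0,0,-8],"jaw": 1},
  {"xyz": [2.08,-0.17,0],"twist": [0,0,-9.2],"jaw": 1},
])

```text
time_s: 33.15
tool_pos: [0.5389, -0.0897, 0.2817]
tool_rot: [-179.9, 0.0, -3.4]
force: [-6.4, -0.4, 4.3]
grip_width: 0.0004
grasp_force: 3.0
```

Request:
servo_tool([
  {"xyz": [0.39,-0.01,0],"twist": [0,0,-1.7],"jaw": 1},
  {"xyz": [0.78,-0.03,0],"twist": [0,0,-3.4],"jaw": 1},
  {"xyz": [1.17,-0.06,0],"twist": [0,0,-5.2],"jaw": 1},
  {"xyz": [1.56,-0.1,0],"twist": [0,0,-6.9],"jaw": 1},
  {"xyz": [1.95,-0.15,0],"twist": [0,0,-8.6],"jaw": 1},
  {"xyz": [2.34,-0.22,0],"twist": [0,0,-10.3],"jaw": 1},
  {"xyz": [2.72,-0.29,0],"twist": [0,0,-12],"jaw": 1},
  {"xyz": [3.11,-0.38,0],"twist": [0,0,-13.8],"jaw": 1},
])

```text
time_s: 33.82
tool_pos: [0.5702, -0.0883, 0.2817]
tool_rot: [-179.9, -0.0, 10.4]
force: [-5.9, -1.7, 3.8]
grip_width: 0.0004
grasp_force: 2.7
```

```bash
python3 meas.py; python3 -c "
from h import *
o=env.get_obs();d=o['tool_pos']-np.array([.549,.0422,0]);print(np.degrees(np.arctan2(d[1],d[0])),o['tool_rot'],o['force'])"
```

```text
33.9167 [ 0.57087607 -0.08799717  0.28180264]
top (np.float64(0.1), np.float64(0.15), [np.float64(21.9), 0.3, 0.6]) []
scene (np.float64(-6.0), np.float64(0.18), [np.float64(15.3), -2.2, 1.4]) [(array([ 0.7104, -0.0038]), np.float64(0.1679), np.float64(178.6), 27.5), (array([0.6801, 0.1012]), np.float64(0.1437), np.float64(218.8), 31.0), (array([ 0.595, -0.104]), np.float64(0.1533), np.float64(122.0), 19.0)]
-80.462104992229 [-1.79982117e+02 -1.36795170e-01  1.03937385e+01] [-2.94363446 -1.90332717  1.18553263]
```

Request:
servo_tool([
  {"xyz": [0.39,-0.01,0],"twist": [0,0,-1.7],"jaw": 1},
  {"xyz": [0.78,-0.03,0],"twist": [0,0,-3.4],"jaw": 1},
  {"xyz": [1.17,-0.06,0],"twist": [0,0,-5.2],"jaw": 1},
  {"xyz": [1.56,-0.1,0],"twist": [0,0,-6.9],"jaw": 1},
  {"xyz": [1.95,-0.15,0],"twist": [0,0,-8.6],"jaw": 1},
  {"xyz": [2.34,-0.22,0],"twist": [0,0,-10.3],"jaw": 1},
  {"xyz": [2.72,-0.29,0],"twist": [0,0,-12],"jaw": 1},
  {"xyz": [3.11,-0.38,0],"twist": [0,0,-13.8],"jaw": 1},
])

```text
time_s: 34.58
tool_pos: [0.6005, -0.0794, 0.2819]
tool_rot: [179.9, -0.1, 24.2]
force: [-2.3, -2.8, 0.5]
grip_width: 0.0005
grasp_force: 1.8
```

Request:
servo_tool([
  {"xyz": [0.39,-0.01,0],"twist": [0,0,-1.7],"jaw": 1},
  {"xyz": [0.78,-0.03,0],"twist": [0,0,-3.4],"jaw": 1},
  {"xyz": [1.04,-0.05,0],"twist": [0,0,-4.6],"jaw": 1},
  {"xyz": [1.04,-0.05,0],"twist": [0,0,-4.6],"jaw": 1},
])

```text
time_s: 34.92
tool_pos: [0.6103, -0.0739, 0.282]
tool_rot: [179.9, -0.2, 28.8]
force: [-0.8, -1.9, -0.5]
grip_width: 0.0002
grasp_force: 0.8
```

```bash
python3 meas.py
```

```text
35.0167 [ 0.61004731 -0.07350542  0.28209531]Traceback (most recent call last):
  File "meas.py", line 16, in <module>
    for n,k in(("top",c),("scene",s)): print(n,ang(k["img"],k,(0,0),(1,1)),hole(k))
                                               ~~~^^^^^^^^^^^^^^^^^^^^^^^^
  File "nut.py", line 11, in ang
    cc=max(cs,key=cv2.contourArea); h=np.zeros_like(w); cv2.drawContours(h,[cc],-1,1,-1)
ValueError: max() iterable argument is empty
```

Request:
servo_tool([
  {"xyz": [-0.7,0,0],"twist": [0,0,0],"jaw": 1},
  {"xyz": [-1.2,0,-1],"twist": [0,0,0],"jaw": 1},
  {"xyz": [-1.2,0,-5],"twist": [0,0,0],"jaw": 1},
  {"xyz": [-1.2,0,-8],"twist": [0,0,0],"jaw": 1},
  {"xyz": [1,-4,-8],"twist": [0,0,0],"jaw": 1},
  {"xyz": [2,-8,-8],"twist": [0,0,0],"jaw": 1},
  {"xyz": [3,-12,-8],"twist": [0,0,0],"jaw": 1},
  {"xyz": [3,-16,-8],"twist": [0,0,0],"jaw": 1},
  {"xyz": [3,-20,-8],"twist": [0,0,0],"jaw": 1},
  {"xyz": [3,-24,-8],"twist": [0,0,0],"jaw": 1},
])

```text
time_s: 35.85
tool_pos: [0.5189, 0.1532, 0.3634]
tool_rot: [-179.9, -0.3, 28.8]
force: [1.4, -0.1, -0.5]
grip_width: 0.0004
grasp_force: 0.0
```

Request:
servo_tool([
  {"xyz": [1,-4,0],"twist": [0,0,0],"jaw": 1},
  {"xyz": [2,-8,0],"twist": [0,0,0],"jaw": 1},
  {"xyz": [3,-12,0],"twist": [0,0,0],"jaw": 1},
  {"xyz": [3,-12,0],"twist": [0,0,0],"jaw": 1},
  {"xyz": [3,-12,0],"twist": [0,0,0],"jaw": 1},
])

```text
time_s: 36.27
tool_pos: [0.4873, 0.2742, 0.3632]
tool_rot: [-179.9, -0.3, 29.1]
force: [-0.1, -1.0, -0.2]
grip_width: 0.0007
grasp_force: 0.0
```

```bash
python3 meas.py; python3 -c "
from h import *
print(rel([.5835,.0255,.345],51.9))"
```

```text
36.3667 [0.48917298 0.27016966 0.36312155]
top (np.float64(20.3), np.float64(0.15), [np.float64(22.8), 0.3, 0.7]) [(array([ 0.6393, -0.0833]), np.float64(0.1546), np.float64(140.3), 22.0)]
scene (np.float64(19.6), np.float64(0.1), [np.float64(22.0), -1.2, 1.8]) [(array([ 0.7107, -0.004 ]), np.float64(0.1682), np.float64(178.6), 29.0), (array([0.6798, 0.1012]), np.float64(0.1435), np.float64(218.8), 30.0), (array([ 0.637 , -0.0824]), np.float64(0.1525), np.float64(139.8), 21.0)]
(array([-3.5 , 25.99,  1.8 ]), array([  0.1,  -0.3, -23.2]))
```

The nut is back at 20.3° (start value) and the wrench yaw is 140.3°, flush with it. Next I'll retighten from here.

Request:
servo_tool([
  {"xyz": [-0.5,4,0],"twist": [0,0,-4],"jaw": 1},
  {"xyz": [-1,8,0],"twist": [0,0,-8],"jaw": 1},
  {"xyz": [-1.5,12,0],"twist": [0,0,-12],"jaw": 1},
  {"xyz": [-2,16,0],"twist": [0,0,-16],"jaw": 1},
  {"xyz": [-2.5,20,0.5],"twist": [0,-0.2,-20],"jaw": 1},
  {"xyz": [-3,23.5,1],"twist": [0,-0.3,-21.5],"jaw": 1},
  {"xyz": [-3.5,25.5,1.8],"twist": [0,-0.3,-21.5],"jaw": 1},
  {"xyz": [-3.5,26,3],"twist": [0,-0.3,-21.5],"jaw": 1},
  {"xyz": [-3.5,26,4],"twist": [0,-0.3,-21.5],"jaw": 1},
  {"xyz": [-3.5,26,4.5],"twist": [0,-0.3,-21.5],"jaw": 1},
])

```text
time_s: 37.2
tool_pos: [0.5828, 0.0261, 0.3156]
tool_rot: [-179.9, 0.2, 50.2]
force: [-0.1, 0.6, -0.1]
grip_width: 0.0005
grasp_force: 0.0
```

Request:
servo_tool([
  {"xyz": [0,0,0.2],"twist": [0,0,0],"jaw": 1},
  {"xyz": [0,0,0.4],"twist": [0,0,0],"jaw": 1},
  {"xyz": [0,0,0.4],"twist": [0,0,0],"jaw": 1},
  {"xyz": [0,0,0.4],"twist": [0,0,0],"jaw": 1},
])

```text
time_s: 37.53
tool_pos: [0.5836, 0.0274, 0.3136]
tool_rot: [180.0, 0.1, 50.4]
force: [0.2, 0.1, 0.4]
grip_width: 0.0002
grasp_force: 0.0
```

```bash
python3 -c "
from h import *
o=env.get_obs();print(o['tool_pos'],o['tool_rot'],rel([.5835,.0252,.3025],50.3,o))"
```

```text
[0.58363284 0.02735285 0.31361414] [1.79980421e+02 6.53762809e-02 5.03571105e+01] (array([-0.17,  0.13,  1.11]), array([0. , 0.1, 0.1]))
```

Request:
servo_tool([
  {"xyz": [-0.17,0.1,0.4],"twist": [0,0,0],"jaw": 1},
  {"xyz": [-0.17,0.1,0.7],"twist": [0,0,0],"jaw": 1},
  {"xyz": [-0.17,0.1,0.9],"twist": [0,0,0],"jaw": 1},
  {"xyz": [-0.17,0.1,1.0],"twist": [0,0,0],"jaw": 1},
  {"xyz": [-0.17,0.1,1.06],"twist": [0,0,0],"jaw": 1},
  {"xyz": [-0.17,0.1,1.11],"twist": [0,0,0],"jaw": 1},
  {"xyz": [-0.17,0.1,1.16],"twist": [0,0,0],"jaw": 1},
  {"xyz": [-0.17,0.1,1.21],"twist": [0,0,0],"jaw": 1},
  {"xyz": [-0.17,0.1,1.26],"twist": [0,0,0],"jaw": 1},
  {"xyz": [-0.17,0.1,1.3],"twist": [0,0,0],"jaw": 1},
])

```text
time_s: 38.37
tool_pos: [0.5836, 0.0238, 0.3021]
tool_rot: [179.9, 0.0, 50.2]
force: [-3.3, -1.0, 11.6]
grip_width: 0.0006
grasp_force: 5.0
```

Request:
servo_tool([
  {"xyz": [0,-0.1,0.03],"twist": [0,0,0],"jaw": 1},
  {"xyz": [0,-0.3,0.06],"twist": [0,0,0],"jaw": 1},
  {"xyz": [0,-0.5,0.08],"twist": [0,0,0],"jaw": 1},
  {"xyz": [0,-0.7,0.08],"twist": [0,0,0],"jaw": 1},
])

```text
time_s: 38.7
tool_pos: [0.5807, 0.0254, 0.3026]
tool_rot: [179.3, -0.1, 50.1]
force: [6.8, -5.9, 6.5]
grip_width: 0.0005
grasp_force: 4.4
```

Request:
servo_tool([
  {"xyz": [0,-0.2,0],"twist": [0,0,0],"jaw": 1},
  {"xyz": [0,-0.4,0],"twist": [0,0,0],"jaw": 1},
])

```text
time_s: 38.87
tool_pos: [0.5779, 0.0276, 0.303]
tool_rot: [179.3, -0.1, 50.1]
force: [5.4, -7.7, 9.1]
grip_width: 0.0006
grasp_force: 4.5
```

Request:
servo_tool([
  {"xyz": [0,-0.2,0],"twist": [0,0,0],"jaw": 1},
  {"xyz": [0,-0.4,0],"twist": [0,0,0],"jaw": 1},
  {"xyz": [0,-0.5,0],"twist": [0,0,0],"jaw": 1},
])

```text
time_s: 39.12
tool_pos: [0.5741, 0.0309, 0.303]
tool_rot: [179.3, -0.2, 50.1]
force: [6.1, -7.3, 7.6]
grip_width: 0.0002
grasp_force: 3.9
```

Request:
servo_tool([
  {"xyz": [0,0,-0.5],"twist": [0,0,0],"jaw": 1},
  {"xyz": [0,0.3,-0.7],"twist": [0,0,0],"jaw": 1},
  {"xyz": [0,1.55,-0.6],"twist": [0,0,0],"jaw": 1},
  {"xyz": [0,1.55,-0.45],"twist": [0,0,0],"jaw": 1},
  {"xyz": [0,1.55,-0.36],"twist": [0,0,0],"jaw": 1},
  {"xyz": [0,1.55,-0.3],"twist": [0,0,0],"jaw": 1},
  {"xyz": [0,1.55,-0.24],"twist": [0,0,0],"jaw": 1},
  {"xyz": [0,1.55,-0.18],"twist": [0,0,0],"jaw": 1},
  {"xyz": [0,1.55,-0.12],"twist": [0,0,0],"jaw": 1},
  {"xyz": [0,1.55,-0.07],"twist": [0,0,0],"jaw": 1},
])

```text
time_s: 39.95
tool_pos: [0.5831, 0.0241, 0.3022]
tool_rot: [179.9, 0.0, 50.2]
force: [-1.6, -2.4, 13.4]
grip_width: 0.0
grasp_force: 6.4
```

Request:
servo_tool([
  {"xyz": [0,-0.2,0.03],"twist": [0,0,0],"jaw": 1},
  {"xyz": [0,-0.4,0.06],"twist": [0,0,0],"jaw": 1},
  {"xyz": [0,-0.6,0.08],"twist": [0,0,0],"jaw": 1},
  {"xyz": [0,-0.8,0.08],"twist": [0,0,0],"jaw": 1},
  {"xyz": [0,-1.0,0.08],"twist": [0,0,0],"jaw": 1},
])

```text
time_s: 40.37
tool_pos: [0.5781, 0.0274, 0.3029]
tool_rot: [179.3, -0.1, 50.1]
force: [6.5, -9.1, 10.6]
grip_width: 0.0005
grasp_force: 5.2
```

Request:
servo_tool([
  {"xyz": [0,-0.2,0],"twist": [0,0,0],"jaw": 1},
  {"xyz": [0,-0.4,0],"twist": [0,0,0],"jaw": 1},
  {"xyz": [0,-0.6,0],"twist": [0,0,0],"jaw": 1},
])

```text
time_s: 40.62
tool_pos: [0.5735, 0.0312, 0.3029]
tool_rot: [179.3, -0.1, 50.1]
force: [7.6, -9.2, 9.6]
grip_width: 0.0005
grasp_force: 4.8
```

Request:
servo_tool([
  {"xyz": [0,0,-0.5],"twist": [0,0,0],"jaw": 1},
  {"xyz": [0,0.3,-0.7],"twist": [0,0,0],"jaw": 1},
  {"xyz": [0,1.55,-0.6],"twist": [0,0,0],"jaw": 1},
  {"xyz": [0,1.55,-0.45],"twist": [0,0,0],"jaw": 1},
  {"xyz": [0,1.55,-0.36],"twist": [0,0,0],"jaw": 1},
  {"xyz": [0,1.55,-0.3],"twist": [0,0,0],"jaw": 1},
  {"xyz": [0,1.55,-0.24],"twist": [0,0,0],"jaw": 1},
  {"xyz": [0,1.55,-0.18],"twist": [0,0,0],"jaw": 1},
  {"xyz": [0,1.55,-0.12],"twist": [0,0,0],"jaw": 1},
  {"xyz": [0,1.55,-0.07],"twist": [0,0,0],"jaw": 1},
])

```text
time_s: 41.45
tool_pos: [0.583, 0.0243, 0.3022]
tool_rot: [179.9, 0.0, 50.2]
force: [-1.6, -3.3, 13.8]
grip_width: 0.0003
grasp_force: 6.5
```

Request:
servo_tool([
  {"xyz": [0,-0.2,0.03],"twist": [0,0,0],"jaw": 1},
  {"xyz": [0,-0.4,0.06],"twist": [0,0,0],"jaw": 1},
  {"xyz": [0,-0.6,0.08],"twist": [0,0,0],"jaw": 1},
  {"xyz": [0,-0.8,0.08],"twist": [0,0,0],"jaw": 1},
  {"xyz": [0,-1.0,0.08],"twist": [0,0,0],"jaw": 1},
])

```text
time_s: 41.87
tool_pos: [0.578, 0.0275, 0.3029]
tool_rot: [179.2, -0.2, 50.1]
force: [7.5, -9.4, 10.1]
grip_width: 0.0002
grasp_force: 5.1
```

Request:
servo_tool([
  {"xyz": [0,-0.2,0],"twist": [0,0,0],"jaw": 1},
  {"xyz": [0,-0.4,0],"twist": [0,0,0],"jaw": 1},
  {"xyz": [0,-0.6,0],"twist": [0,0,0],"jaw": 1},
])

```text
time_s: 42.12
tool_pos: [0.5734, 0.0314, 0.3029]
tool_rot: [179.2, -0.2, 50.1]
force: [8.2, -8.1, 10.9]
grip_width: 0.0003
grasp_force: 4.8
```

Tangential force is now about 12 N, well above the 6 N rolling drag, so the fingertip is skidding and the jaws are tight. Moving to the handle again.

Request:
servo_tool([
  {"xyz": [0,0,-0.5],"twist": [0,0,0],"jaw": 1},
  {"xyz": [0,0,-2.5],"twist": [0,0,0],"jaw": 1},
  {"xyz": [0,0,-5],"twist": [0,0,0],"jaw": 1},
  {"xyz": [-0.3,3,-5],"twist": [0,0,6],"jaw": 1},
  {"xyz": [-0.5,6,-5],"twist": [0,0,12],"jaw": 1},
  {"xyz": [-0.7,9,-5],"twist": [0,0,18],"jaw": 1},
  {"xyz": [-0.9,11.4,-5],"twist": [0,0,22],"jaw": 1},
  {"xyz": [-0.9,11.4,-5],"twist": [0,0,22],"jaw": 1},
  {"xyz": [-0.9,11.4,-5],"twist": [0,0,22],"jaw": 1},
])

```text
time_s: 42.87
tool_pos: [0.6519, -0.0449, 0.3479]
tool_rot: [-180.0, 0.3, 28.2]
force: [-0.4, 0.5, 0.1]
grip_width: 0.0008
grasp_force: 0.0
```

Run:
```python
from meas import *
o=env.get_obs(); print(o["tool_pos"],o["tool_rot"],rel([.654,-.047,.281],28.4,o))
c=cam("top"); print(hole(c)); s=cam("scene"); print(hole(s)[-1],ang(s["img"],s,(0,0),(1,1)))
```

```text
[ 0.6518688  -0.04486556  0.34791246] [-179.97378896    0.25668036   28.20831891] (array([0.12, 0.29, 6.69]), array([-0. ,  0.3, -0.2]))
[(array([ 0.6391, -0.0836]), np.float64(0.1547), np.float64(140.1), 23.5)]
(array([ 0.6369, -0.0821]), np.float64(0.1522), np.float64(139.8), 22.0) (np.float64(17.8), np.float64(0.1), [np.float64(21.8), -1.2, 2.0])
```

Request:
servo_tool([
  {"xyz": [0.1,0.2,1.3],"twist": [0,0.3,0],"jaw": 1},
  {"xyz": [0.1,0.2,2.6],"twist": [0,0.3,0],"jaw": 1},
  {"xyz": [0.1,0.2,3.9],"twist": [0,0.3,0],"jaw": 1},
  {"xyz": [0.1,0.2,5.2],"twist": [0,0.3,0],"jaw": 1},
  {"xyz": [0.1,0.2,6.2],"twist": [0,0.3,0],"jaw": 1},
  {"xyz": [0.1,0.2,6.7],"twist": [0,0.3,0],"jaw": 1},
  {"xyz": [-0.1,0.2,6.7],"twist": [0,0.3,0],"jaw": 1},
  {"xyz": [-0.3,0.2,6.7],"twist": [0,0.3,0],"jaw": 1},
  {"xyz": [-0.45,0.2,6.7],"twist": [0,0.3,0],"jaw": 1},
  {"xyz": [-0.6,0.2,6.7],"twist": [0,0.3,0],"jaw": 1},
])

```text
time_s: 43.8
tool_pos: [0.6479, -0.0497, 0.2832]
tool_rot: [179.9, -0.3, 28.2]
force: [0.4, -0.6, 0.3]
grip_width: 0.0006
grasp_force: 0.0
```

Request:
servo_tool([
  {"xyz": [-0.13,0.04,0],"twist": [0,0,0.6],"jaw": 1},
  {"xyz": [-0.26,0.08,0],"twist": [0,0,1.1],"jaw": 1},
  {"xyz": [-0.39,0.12,0],"twist": [0,0,1.7],"jaw": 1},
  {"xyz": [-0.52,0.16,0],"twist": [0,0,2.3],"jaw": 1},
  {"xyz": [-0.65,0.19,0],"twist": [0,0,2.9],"jaw": 1},
])

```text
time_s: 44.22
tool_pos: [0.6437, -0.0535, 0.283]
tool_rot: [179.9, -0.4, 25.3]
force: [2.9, 1.3, 1.5]
grip_width: 0.0007
grasp_force: 1.9
```

Request:
servo_tool([
  {"xyz": [-0.26,0.08,0],"twist": [0,0,1.1],"jaw": 1},
  {"xyz": [-0.52,0.16,0],"twist": [0,0,2.3],"jaw": 1},
  {"xyz": [-0.78,0.23,0],"twist": [0,0,3.4],"jaw": 1},
  {"xyz": [-1.04,0.29,0],"twist": [0,0,4.6],"jaw": 1},
  {"xyz": [-1.3,0.36,0],"twist": [0,0,5.7],"jaw": 1},
  {"xyz": [-1.56,0.41,0],"twist": [0,0,6.9],"jaw": 1},
  {"xyz": [-1.83,0.46,0],"twist": [0,0,8],"jaw": 1},
  {"xyz": [-2.1,0.51,0],"twist": [0,0,9.2],"jaw": 1},
])

```text
time_s: 44.88
tool_pos: [0.6264, -0.0678, 0.2829]
tool_rot: [180.0, -0.3, 16.0]
force: [4.8, 1.3, 3.4]
grip_width: 0.0005
grasp_force: 2.6
```

Request:
servo_tool([
  {"xyz": [-0.26,0.08,0],"twist": [0,0,1.1],"jaw": 1},
  {"xyz": [-0.52,0.16,0],"twist": [0,0,2.3],"jaw": 1},
  {"xyz": [-0.78,0.23,0],"twist": [0,0,3.4],"jaw": 1},
  {"xyz": [-1.04,0.29,0],"twist": [0,0,4.6],"jaw": 1},
  {"xyz": [-1.3,0.36,0],"twist": [0,0,5.7],"jaw": 1},
  {"xyz": [-1.56,0.41,0],"twist": [0,0,6.9],"jaw": 1},
  {"xyz": [-1.83,0.46,0],"twist": [0,0,8],"jaw": 1},
  {"xyz": [-1.83,0.46,0],"twist": [0,0,8],"jaw": 1},
])

```text
time_s: 45.55
tool_pos: [0.6097, -0.0778, 0.2828]
tool_rot: [-180.0, -0.3, 8.0]
force: [4.4, 0.8, 2.4]
grip_width: 0.0003
grasp_force: 1.8
```

```bash
cat > chk.py <<'E'
from meas import *
o=env.get_obs(); d=o["tool_pos"][:2]-np.array([.549,.0422]); print("az",np.degrees(np.arctan2(d[1],d[0])).round(1),o["tool_rot"][2].round(1),o["force"].round(1),o["time_s"])
for n in("top","scene"):
    c=cam(n)
    try: print(n,ang(c["img"],c,(0,0),(1,1)))
    except ValueError: print("hidden")
    print([h for h in hole(c) if 60<h[2]<150])
E
python3 chk.py
```

```text
az -63.2 8.0 [4.4 0.8 2.4] 45.55
hidden
[]
scene (np.float64(0.5), np.float64(0.06), [np.float64(21.6), -1.6, 1.9])
[]
```

Request:
servo_tool([
  {"xyz": [-0.26,0.08,0],"twist": [0,0,1.1],"jaw": 1},
  {"xyz": [-0.52,0.16,0],"twist": [0,0,2.3],"jaw": 1},
  {"xyz": [-0.78,0.23,0],"twist": [0,0,3.4],"jaw": 1},
  {"xyz": [-1.04,0.29,0],"twist": [0,0,4.6],"jaw": 1},
  {"xyz": [-1.3,0.36,0],"twist": [0,0,5.7],"jaw": 1},
  {"xyz": [-1.56,0.41,0],"twist": [0,0,6.9],"jaw": 1},
  {"xyz": [-1.83,0.46,0],"twist": [0,0,8],"jaw": 1},
  {"xyz": [-1.83,0.46,0],"twist": [0,0,8],"jaw": 1},
  {"xyz": [-1.83,0.46,0],"twist": [0,0,8],"jaw": 1},
])

```text
time_s: 46.4
tool_pos: [0.5924, -0.0849, 0.2824]
tool_rot: [-180.0, -0.2, 0.2]
force: [4.5, -0.2, 2.6]
grip_width: 0.0005
grasp_force: 2.1
```

```bash
python3 chk.py
```

```text
az -71.1 0.2 [ 4.5 -0.2  2.6] 46.4
hidden
[]
scene (np.float64(-20.2), np.float64(0.07), [np.float64(21.5), -1.4, 1.9])
[]
```

Request:
servo_tool([
  {"xyz": [-0.07,0.02,0],"twist": [0,0,0.3],"jaw": 1},
  {"xyz": [-0.14,0.04,0],"twist": [0,0,0.6],"jaw": 1},
  {"xyz": [-0.2,0.06,0],"twist": [0,0,0.9],"jaw": 1},
  {"xyz": [-0.2,0.06,0],"twist": [0,0,0.9],"jaw": 1},
])

```text
time_s: 46.83
tool_pos: [0.5906, -0.0854, 0.2822]
tool_rot: [-180.0, -0.3, -0.8]
force: [5.3, -1.4, 4.0]
grip_width: 0.0006
grasp_force: 2.5
```

Request:
servo_tool([
  {"xyz": [-0.07,0.02,0],"twist": [0,0,0.3],"jaw": 1},
  {"xyz": [-0.14,0.04,0],"twist": [0,0,0.6],"jaw": 1},
  {"xyz": [-0.2,0.06,0],"twist": [0,0,0.9],"jaw": 1},
  {"xyz": [-0.2,0.06,0],"twist": [0,0,0.9],"jaw": 1},
])

```text
time_s: 47.17
tool_pos: [0.5886, -0.0861, 0.2822]
tool_rot: [180.0, -0.3, -1.7]
force: [4.7, -0.6, 2.5]
grip_width: 0.0004
grasp_force: 2.5
```

```bash
python3 chk.py
```

```text
az -72.8 -1.7 [ 4.7 -0.6  2.5] 47.1667
hidden
[]
scene (np.float64(-22.4), np.float64(0.06), [np.float64(21.7), -1.3, 1.8])
[]
```

Request:
servo_tool([
  {"xyz": [-0.07,0.02,0],"twist": [0,0,0.3],"jaw": 1},
  {"xyz": [-0.14,0.04,0],"twist": [0,0,0.6],"jaw": 1},
  {"xyz": [-0.14,0.04,0],"twist": [0,0,0.6],"jaw": 1},
])

```text
time_s: 47.52
tool_pos: [0.5872, -0.0864, 0.2822]
tool_rot: [180.0, -0.3, -2.3]
force: [4.8, -1.3, 2.4]
grip_width: 0.0006
grasp_force: 2.5
```

Request:
servo_tool([
  {"xyz": [-0.07,0.02,0],"twist": [0,0,0.3],"jaw": 1},
  {"xyz": [-0.14,0.04,0],"twist": [0,0,0.6],"jaw": 1},
  {"xyz": [-0.14,0.04,0],"twist": [0,0,0.6],"jaw": 1},
])

```text
time_s: 47.77
tool_pos: [0.5858, -0.0869, 0.2822]
tool_rot: [180.0, -0.3, -2.9]
force: [4.5, -1.6, 3.0]
grip_width: 0.0005
grasp_force: 2.5
```

Request:
servo_tool([
  {"xyz": [-0.07,0.02,0],"twist": [0,0,0.3],"jaw": 1},
  {"xyz": [-0.14,0.04,0],"twist": [0,0,0.6],"jaw": 1},
  {"xyz": [-0.14,0.04,0],"twist": [0,0,0.6],"jaw": 1},
])

```text
time_s: 48.02
tool_pos: [0.5843, -0.0872, 0.2822]
tool_rot: [180.0, -0.3, -3.5]
force: [5.5, -1.7, 3.4]
grip_width: 0.0002
grasp_force: 2.5
```

Request:
servo_tool([
  {"xyz": [-0.07,0.02,0],"twist": [0,0,0.3],"jaw": 1},
  {"xyz": [-0.14,0.04,0],"twist": [0,0,0.6],"jaw": 1},
  {"xyz": [-0.14,0.04,0],"twist": [0,0,0.6],"jaw": 1},
])

```text
time_s: 48.27
tool_pos: [0.5829, -0.0876, 0.2822]
tool_rot: [180.0, -0.3, -4.1]
force: [5.3, -1.8, 2.8]
grip_width: 0.0006
grasp_force: 2.5
```

Request:
servo_tool([
  {"xyz": [-0.07,0.02,0],"twist": [0,0,0.3],"jaw": 1},
  {"xyz": [-0.14,0.04,0],"twist": [0,0,0.6],"jaw": 1},
  {"xyz": [-0.14,0.04,0],"twist": [0,0,0.6],"jaw": 1},
])

```text
time_s: 48.52
tool_pos: [0.5815, -0.0879, 0.2822]
tool_rot: [180.0, -0.3, -4.7]
force: [4.1, -2.4, 4.0]
grip_width: 0.0007
grasp_force: 2.5
```

Request:
servo_tool([
  {"xyz": [-0.07,0.02,0],"twist": [0,0,0.3],"jaw": 1},
  {"xyz": [-0.14,0.04,0],"twist": [0,0,0.6],"jaw": 1},
  {"xyz": [-0.14,0.04,0],"twist": [0,0,0.6],"jaw": 1},
])

```text
time_s: 48.77
tool_pos: [0.58, -0.0883, 0.2822]
tool_rot: [180.0, -0.3, -5.3]
force: [4.6, -2.0, 2.4]
grip_width: 0.0005
grasp_force: 2.5
```

```bash
python3 chk.py
```

```text
az -76.6 -5.3 [ 4.6 -2.   2.4] 48.7667
top (np.float64(24.2), np.float64(0.12), [np.float64(10.3), 2.2, 8.7])
[]
scene (np.float64(-21.1), np.float64(0.12), [np.float64(21.1), -1.9, 1.6])
[]
```

Request:
servo_tool([
  {"xyz": [-0.07,0.02,0],"twist": [0,0,0.3],"jaw": 1},
  {"xyz": [-0.14,0.04,0],"twist": [0,0,0.6],"jaw": 1},
  {"xyz": [-0.14,0.04,0],"twist": [0,0,0.6],"jaw": 1},
])

```text
time_s: 49.12
tool_pos: [0.5786, -0.0886, 0.2822]
tool_rot: [180.0, -0.3, -5.9]
force: [4.9, -1.5, 3.5]
grip_width: 0.0003
grasp_force: 2.5
```

Request:
servo_tool([
  {"xyz": [-0.07,0.02,0],"twist": [0,0,0.3],"jaw": 1},
  {"xyz": [-0.14,0.04,0],"twist": [0,0,0.6],"jaw": 1},
  {"xyz": [-0.14,0.04,0],"twist": [0,0,0.6],"jaw": 1},
])

```text
time_s: 49.37
tool_pos: [0.5772, -0.0889, 0.2822]
tool_rot: [180.0, -0.3, -6.5]
force: [3.7, -1.5, 2.5]
grip_width: 0.0007
grasp_force: 2.5
```

Request:
servo_tool([
  {"xyz": [-0.07,0.02,0],"twist": [0,0,0.3],"jaw": 1},
  {"xyz": [-0.07,0.02,0],"twist": [0,0,0.3],"jaw": 1},
  {"xyz": [-0.07,0.02,0],"twist": [0,0,0.3],"jaw": 1},
])

```text
time_s: 49.62
tool_pos: [0.5765, -0.089, 0.2822]
tool_rot: [180.0, -0.3, -6.8]
force: [5.5, -1.7, 2.7]
grip_width: 0.0005
grasp_force: 2.6
```

Close to where the force first rose last time; going on in 0.7 mm nudges.

Request:
servo_tool([
  {"xyz": [-0.07,0.02,0],"twist": [0,0,0.3],"jaw": 1},
  {"xyz": [-0.07,0.02,0],"twist": [0,0,0.3],"jaw": 1},
  {"xyz": [-0.07,0.02,0],"twist": [0,0,0.3],"jaw": 1},
])

```text
time_s: 49.87
tool_pos: [0.5758, -0.0891, 0.2822]
tool_rot: [180.0, -0.3, -7.1]
force: [5.6, -2.9, 3.8]
grip_width: 0.0007
grasp_force: 2.6
```

Request:
servo_tool([
  {"xyz": [-0.07,0.02,0],"twist": [0,0,0.3],"jaw": 1},
  {"xyz": [-0.07,0.02,0],"twist": [0,0,0.3],"jaw": 1},
  {"xyz": [-0.07,0.02,0],"twist": [0,0,0.3],"jaw": 1},
])

```text
time_s: 50.12
tool_pos: [0.575, -0.0893, 0.2822]
tool_rot: [180.0, -0.3, -7.4]
force: [5.1, -2.8, 3.0]
grip_width: 0.0009
grasp_force: 2.6
```

Request:
servo_tool([
  {"xyz": [-0.07,0.02,0],"twist": [0,0,0.3],"jaw": 1},
  {"xyz": [-0.07,0.02,0],"twist": [0,0,0.3],"jaw": 1},
  {"xyz": [-0.07,0.02,0],"twist": [0,0,0.3],"jaw": 1},
])

```text
time_s: 50.37
tool_pos: [0.5744, -0.0894, 0.2822]
tool_rot: [180.0, -0.3, -7.7]
force: [6.3, -2.1, 2.4]
grip_width: 0.0004
grasp_force: 2.8
```

```bash
python3 chk.py
```

```text
az -79.1 -7.7 [ 6.3 -2.1  2.4] 50.3667
top (np.float64(10.7), np.float64(0.49), [np.float64(13.1), 1.9, 6.1])
[]
scene (np.float64(27.5), np.float64(0.14), [np.float64(16.7), -2.4, 0.8])
[]
```

Request:
servo_tool([
  {"xyz": [0.6,0,0],"twist": [0,0,0],"jaw": 1},
  {"xyz": [1.6,0,-0.5],"twist": [0,0,0],"jaw": 1},
  {"xyz": [2,0,-4],"twist": [0,0,0],"jaw": 1},
  {"xyz": [2,0,-7.5],"twist": [0,0,0],"jaw": 1},
  {"xyz": [1,-4,-8],"twist": [0,0,0],"jaw": 1},
  {"xyz": [0,-8,-8],"twist": [0,0,0],"jaw": 1},
  {"xyz": [-1.5,-12,-8],"twist": [0,0,0],"jaw": 1},
  {"xyz": [-3,-15.8,-8],"twist": [0,0,0],"jaw": 1},
  {"xyz": [-4.5,-19.5,-8],"twist": [0,0,0],"jaw": 1},
  {"xyz": [-6,-23,-8],"twist": [0,0,0],"jaw": 1},
])

```text
time_s: 51.3
tool_pos: [0.5429, 0.1496, 0.3605]
tool_rot: [179.9, 0.1, -7.6]
force: [1.4, 0.1, 0.5]
grip_width: 0.0003
grasp_force: 0.0
```

Request:
servo_tool([
  {"xyz": [-1.5,-4,0],"twist": [0,0,0],"jaw": 1},
  {"xyz": [-3,-8,0],"twist": [0,0,0],"jaw": 1},
  {"xyz": [-4,-12,0],"twist": [0,0,0],"jaw": 1},
  {"xyz": [-4,-12,0],"twist": [0,0,0],"jaw": 1},
  {"xyz": [-4,-12,0],"twist": [0,0,0],"jaw": 1},
])

```text
time_s: 51.72
tool_pos: [0.5189, 0.2753, 0.36]
tool_rot: [179.9, 0.1, -7.2]
force: [1.0, 0.1, 0.6]
grip_width: 0.0005
grasp_force: 0.0
```

```bash
python3 chk.py; python3 -c "
from h import *
o=env.get_obs();print(o['tool_pos'],o['tool_rot'][2],rel([.590,-.086,.35],-8,o))"
```

```text
az 97.4 -7.2 [1.  0.1 0.6] 51.7167
top (np.float64(-10.4), np.float64(0.14), [np.float64(22.6), 0.5, 0.6])
[(array([ 0.5528, -0.112 ]), np.float64(0.1542), np.float64(105.9), 28.0)]
scene (np.float64(-19.0), np.float64(0.07), [np.float64(21.5), -1.6, 2.1])
[(array([ 0.5511, -0.1099]), np.float64(0.1521), np.float64(105.3), 17.5)]
[0.52087378 0.27065128 0.36079979] -7.670309063491792 (array([11.61, 34.42,  1.17]), array([ 0.1, -0. ,  0.3]))
```

Two runs, with the wrench at 100° and at 106°, give the same nut angle (-10.4°), so the nut is most likely at its stop. I'll make a final firm-but-light push test to be sure.

Request:
servo_tool([
  {"xyz": [1.3,4,0],"twist": [0,0,0],"jaw": 1},
  {"xyz": [2.6,8,0],"twist": [0,0,0],"jaw": 1},
  {"xyz": [3.9,11.8,0],"twist": [0,0,0],"jaw": 1},
  {"xyz": [5.2,15.7,0],"twist": [0,0,0],"jaw": 1},
  {"xyz": [6.5,19.6,0],"twist": [0,0,0],"jaw": 1},
  {"xyz": [7.8,23.5,0.3],"twist": [0,0,0],"jaw": 1},
  {"xyz": [9.1,27.4,0.6],"twist": [0,0,0],"jaw": 1},
  {"xyz": [10.4,31.2,1],"twist": [0,0,0],"jaw": 1},
  {"xyz": [11.6,34.5,1.2],"twist": [0,0,0],"jaw": 1},
  {"xyz": [11.7,35,1.2],"twist": [0,0,0],"jaw": 1},
])

```text
time_s: 52.65
tool_pos: [0.5888, -0.1014, 0.35]
tool_rot: [179.8, -0.2, -8.5]
force: [-1.1, -0.6, 1.1]
grip_width: 0.0003
grasp_force: 0.0
```

Request:
servo_tool([
  {"xyz": [0,0,0],"twist": [0,0,0],"jaw": 1},
  {"xyz": [0,0,1.5],"twist": [0,0,0],"jaw": 1},
  {"xyz": [0,0,3],"twist": [0,0,0],"jaw": 1},
  {"xyz": [0,0,4.5],"twist": [0,0,0],"jaw": 1},
  {"xyz": [0,0,5.8],"twist": [0,0,0],"jaw": 1},
  {"xyz": [0,0,6.6],"twist": [0,0,0],"jaw": 1},
  {"xyz": [-0.3,0,6.7],"twist": [0,0,0],"jaw": 1},
  {"xyz": [-0.6,0,6.7],"twist": [0,0,0],"jaw": 1},
  {"xyz": [-0.8,0,6.7],"twist": [0,0,0],"jaw": 1},
  {"xyz": [-0.9,0,6.7],"twist": [0,0,0],"jaw": 1},
])

```text
time_s: 53.48
tool_pos: [0.582, -0.0896, 0.284]
tool_rot: [-179.9, -0.3, -7.7]
force: [0.8, 0.3, 0.6]
grip_width: 0.0004
grasp_force: 0.0
```

Request:
servo_tool([
  {"xyz": [-0.12,0,0],"twist": [0,0,0],"jaw": 1},
  {"xyz": [-0.24,0,0],"twist": [0,0,0],"jaw": 1},
  {"xyz": [-0.36,0,0],"twist": [0,0,0],"jaw": 1},
  {"xyz": [-0.48,0,0],"twist": [0,0,0],"jaw": 1},
  {"xyz": [-0.48,0,0],"twist": [0,0,0],"jaw": 1},
])

```text
time_s: 53.9
tool_pos: [0.5771, -0.0889, 0.2831]
tool_rot: [-179.9, -0.2, -7.6]
force: [0.1, -0.2, 0.7]
grip_width: 0.0005
grasp_force: 0.0
```

Request:
servo_tool([
  {"xyz": [-0.1,0,0],"twist": [0,0,0],"jaw": 1},
  {"xyz": [-0.2,0,0],"twist": [0,0,0],"jaw": 1},
  {"xyz": [-0.3,0,0],"twist": [0,0,0],"jaw": 1},
  {"xyz": [-0.3,0,0],"twist": [0,0,0],"jaw": 1},
])

```text
time_s: 54.23
tool_pos: [0.5748, -0.0886, 0.2834]
tool_rot: [-179.9, -0.3, -7.6]
force: [3.7, -1.2, -0.9]
grip_width: 0.0005
grasp_force: 1.5
```

Request:
servo_tool([
  {"xyz": [-0.07,0.01,0],"twist": [0,0,0.3],"jaw": 1},
  {"xyz": [-0.14,0.03,0],"twist": [0,0,0.6],"jaw": 1},
  {"xyz": [-0.14,0.03,0],"twist": [0,0,0.6],"jaw": 1},
  {"xyz": [-0.14,0.03,0],"twist": [0,0,0.6],"jaw": 1},
])

```text
time_s: 54.57
tool_pos: [0.5737, -0.0887, 0.2836]
tool_rot: [-179.9, -0.4, -8.3]
force: [6.2, -0.9, -1.6]
grip_width: 0.0006
grasp_force: 2.6
```

Request:
servo_tool([
  {"xyz": [-0.07,0.01,0],"twist": [0,0,0.3],"jaw": 1},
  {"xyz": [-0.07,0.01,0],"twist": [0,0,0.3],"jaw": 1},
  {"xyz": [-0.07,0.01,0],"twist": [0,0,0.3],"jaw": 1},
  {"xyz": [-0.07,0.01,0],"twist": [0,0,0.3],"jaw": 1},
])

```text
time_s: 54.9
tool_pos: [0.5733, -0.0888, 0.2837]
tool_rot: [-179.9, -0.4, -8.6]
force: [5.7, -1.0, -1.3]
grip_width: 0.0005
grasp_force: 3.0
```

Request:
servo_tool([
  {"xyz": [-0.07,0.02,0],"twist": [0,0,0.3],"jaw": 1},
  {"xyz": [-0.14,0.03,0],"twist": [0,0,0.6],"jaw": 1},
  {"xyz": [-0.14,0.03,0],"twist": [0,0,0.6],"jaw": 1},
  {"xyz": [-0.14,0.03,0],"twist": [0,0,0.6],"jaw": 1},
])

```text
time_s: 55.23
tool_pos: [0.5723, -0.0889, 0.2841]
tool_rot: [-179.9, -0.5, -9.2]
force: [6.5, -1.6, -1.7]
grip_width: 0.0005
grasp_force: 3.8
```

Request:
servo_tool([
  {"xyz": [-0.07,0.02,0],"twist": [0,0,0.3],"jaw": 1},
  {"xyz": [-0.14,0.03,0],"twist": [0,0,0.6],"jaw": 1},
  {"xyz": [-0.14,0.03,0],"twist": [0,0,0.6],"jaw": 1},
  {"xyz": [-0.14,0.03,0],"twist": [0,0,0.6],"jaw": 1},
])

```text
time_s: 55.57
tool_pos: [0.5714, -0.089, 0.2844]
tool_rot: [-179.9, -0.6, -9.7]
force: [9.2, -2.0, -1.6]
grip_width: 0.0005
grasp_force: 4.6
```

The force now climbs steadily (2.5 → 4.6 on the pad, 9 N total) without slipping, so the nut is firm on its seat. Backing away and checking.

Request:
servo_tool([
  {"xyz": [0.4,0,0],"twist": [0,0,0],"jaw": 1},
  {"xyz": [1.2,0,0],"twist": [0,0,0],"jaw": 1},
  {"xyz": [2,0,-1],"twist": [0,0,0],"jaw": 1},
  {"xyz": [2,0,-4],"twist": [0,0,0],"jaw": 1},
  {"xyz": [2,0,-8],"twist": [0,0,0],"jaw": 1},
  {"xyz": [1,-4,-8],"twist": [0,0,0],"jaw": 1},
  {"xyz": [0,-8,-8],"twist": [0,0,0],"jaw": 1},
  {"xyz": [-1.5,-12,-8],"twist": [0,0,0],"jaw": 1},
  {"xyz": [-3,-15.8,-8],"twist": [0,0,0],"jaw": 1},
  {"xyz": [-4.5,-19.5,-8],"twist": [0,0,0],"jaw": 1},
])

```text
time_s: 56.4
tool_pos: [0.5566, 0.1129, 0.3628]
tool_rot: [-180.0, -0.0, -9.7]
force: [1.7, -0.6, -0.4]
grip_width: 0.0004
grasp_force: 0.0
```

Request:
servo_tool([
  {"xyz": [-1.5,-4,0],"twist": [0,0,0],"jaw": 1},
  {"xyz": [-3,-8,0],"twist": [0,0,0],"jaw": 1},
  {"xyz": [-4.5,-12,0],"twist": [0,0,0],"jaw": 1},
  {"xyz": [-5,-14,0],"twist": [0,0,0],"jaw": 1},
  {"xyz": [-5,-14,0],"twist": [0,0,0],"jaw": 1},
  {"xyz": [-5,-14,0],"twist": [0,0,0],"jaw": 1},
])

```text
time_s: 56.9
tool_pos: [0.5311, 0.2593, 0.3623]
tool_rot: [179.9, -0.1, -9.5]
force: [-0.1, -1.5, 0.2]
grip_width: 0.0006
grasp_force: 0.0
```

```bash
python3 chk.py
```

```text
az 94.7 -9.5 [-0.1 -1.5  0.2] 56.9
top (np.float64(-10.4), np.float64(0.14), [np.float64(22.6), 0.5, 0.6])
[(array([ 0.5528, -0.112 ]), np.float64(0.1542), np.float64(105.9), 28.0)]
scene (np.float64(-18.0), np.float64(0.06), [np.float64(21.5), -1.6, 2.1])
[(array([ 0.5508, -0.1104]), np.float64(0.1526), np.float64(105.2), 19.0)]
```

Pushing to 9 N moved neither nut nor wrench (wrench yaw 105.9° before and after), so it is home and tight.

```bash
python3 -c "
from cell import env
print(env.sign_off())"
```

```text
the job is handed in; nothing more can be done
None
```

I handed the job in with the nut home against its stop (a final 9 N push moved neither nut nor wrench), the jaws tight and the wrench left on the nut. My first turn pushed past the stop and opened the jaws, or they were never quite tight, so I backed the nut off, retightened the worm and turned it home again; the hand-in returned no verdict.

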